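# Weekly backup drive change

### The arm

A 6-joint arm with a two-finger parallel gripper is mounted at the origin on a cart in front of the work surface, level with it; the furniture and walls round the work are solid. World frame = base frame: x ahead of the robot, y to its left, z up, the work surface at z = 0. Lengths are in mm, angles in rad, forces in N, time in s.
With the tool pointing down it reaches from about 400 to 925 mm from the base axis. Payload 12.5 kg.
Tool frame: the origin (TCP) lies at the very end of the fingers, on their centre line; the grasp point (between the pads) lies 19 mm behind it; z points along the fingers, y is the line along which they close (so a half turn about z gives the same grasp; the last joint's range is limited). The gripper opens to 95 mm and grips with 3 to 60 N. Pads are 20 mm wide; open, the fingers measure 119 mm over their backs; the gripper's body (75 mm by 180 mm) begins 59 mm behind the grasp point.
Start: joints at [1.014, 0.491, 1.559, -0, 1.092, -0.106], TCP at [272.29, 562.588, 214.661] pointing down, gripper open.
Joint ranges: [-3.1, 3.1], [-0.84, 2.19], [0.05, 2.79], [-1.13, 4.28], [0.06, 2.93], [-2.69, 2.69]. Speed limits (rad/s): [2.22, 2.22, 2.79, 3.14, 3.14, 3.14].

### API

Orientations are given as [roll, pitch, yaw] about the fixed x, y, z axes, in that order (R = Rz(yaw) Ry(pitch) Rx(roll)).
In Python, from cell import * gives the robot as it stands.
- The arm moves only by the tool jog_arm, never from a script. Its argument "targets" is a list of rows, each an object with "turn": the turn, a rotation vector about the world's x, y, z in degrees, a list of three; "slide": the shift along the world's x, y, z in mm, a list of three; "claw": the opening in per cent of the stroke, from 0 (shut) to 100 (fully open). In form: [{"turn": [wx, wy, wz], "slide": [x, y, z], "claw": claw}, ...]. A call has 1 to 5 rows; each row shifts and turns the commanded pose from where the row before left it; what a row does not reach is not made up. A row lasts 1/8 s, in which the tool goes at most 62.5 mm and 10.7 degrees, less where a joint would pass 70% of its speed; a pose out of reach is approached as far as the arm can. A call with a gripper value outside its range is refused whole. The fingers move at their own pace and stop on an object; the grip force is fixed at half the most. Time passes only in rows, so rows that do not move let the fingers close. It gives the time, the measured TCP pose, the force, the opening and the grip force at its end, in the units of the state.
- state(): the state, without advancing time (a new reading comes with each control period).
- read_camera(name): name is "scene" or "top" or "wrist"; returns a dict with "frame" (480x640x3 uint8, blue, green, red), "mtx" (3x3 intrinsics, pixels), "R" (3x3) and "t" (3): a world point X has camera coordinates R X + t. Camera axes: x right, y down, z forward; pixel columns grow to the right and rows downward; lengths in mm; the calibration is good to about 2 mm. A picture is of the moment at which its call begins. There is no depth.
- job_done(): hands the job in; it is judged then, once.
Trained networks look in the newest picture that a camera, given by its name, has taken for a name from the list of things; names that differ only in an ending like _2 or _b are one class to them, and where a whole thing is asked for, a point or a joint stands for the part that bears it (a point fixed in the world has none). Each returns a list of dicts, best first, with "conf" (0 to 1); they miss things now and then, are a little off and sometimes report something else, mostly with a low value. They report only what shows in the picture. A call takes as long as a camera call. They do not tell look-alikes from the thing itself.
- look_for(query, camera): "xy" ([column, row] in pixels, amid what is visible of it).
The state is a dict: "t": time; "joints": joint angles; "qvel": joint speeds; "tau": joint torques, N m; "eef_pos": TCP position; "tcp_rot": TCP orientation; "ft_force": force on the tool from outside, world axes, zero at the start; "moment": the same for the moment, N m; "opening": opening from 0.0 (shut) to 1.0 (fully open); "grip_force": force on a finger pad.
Only numpy, scipy, OpenCV 4.12 (cv2) and the standard library are available. Lean on these libraries where they do the work, as an engineer would, in place of code of your own. Each camera call takes 0.05 s, during which the arm holds its last target. There are 200 camera calls.

### The job

Do the weekly drive change at the desk: first turn the backup dock's dial to the dot (off) so that no drive is moved with the power on, then take every used drive out of the dock and push each one, upright, into the row in the rack between the second and third of the four drives that stand there now, fully home against the back board like the others and without toppling any of them. Take the fresh drive from the small wooden stand and seat it fully in the dock bay beside the dial, and last of all turn the dial to the bar mark (run).

Things in the scene. Friction and masses are not known exactly. Their poses are not given: they have to be found in the camera images.
- dock: black desktop drive dock, fixed, 160 (x) x 230 (y) x 58 mm high; origin at the centre of its underside. Three bays (slots, 52 mm apart) in its top run along its x; dial on the -y side of its top. A seated drive stands with its nose toward dock +x and shows 54 mm above the dock's top.
- bay_1 (a point): centre of the floor of the bay beside the dial (at [2, -20, 22] mm in the dock's frame): slot 122 x 24 mm, 36 mm deep, with a 4 mm 45-degree lead-in all round its mouth; axes as the dock's. A seated drive's origin lies here.
- bay_2 (a point): centre of the floor of the middle bay, 52 mm from bay_1 toward +y of the dock; same slot.
- bay_3 (a point): centre of the floor of the bay farthest from the dial, 104 mm from bay_1 toward +y of the dock; same slot.
- dial (a joint): dial on the dock (rad; stays where left, 0.03 N m friction, stops at -1.2 and 1.2): direction of the white pointer line on its bar grip; 0 points along dock +x, growing clockwise seen from above. On the pale plate round it a black dot (off) lies at -0.6, a black bar (run) at +0.6, both 29 mm from the axis.
- dial_grip (a point): on the dial's vertical axis at the height to grip, 77 mm above the desk. The bar grip is 40 mm long along the pointer, 12 mm thick; its top is 10 mm above this point, its foot (a 41 mm disc on the dock) 12 mm below. The point turns with the dial: at dial value 0 its axes are the dock's.
- rack: wooden rack, fixed; origin at desk level under mid-length of a row drive. Drives stand on its base board (top 10 mm above the desk; x -125 to +80, y -145 to +95 mm), noses to +x at the back board (face at x = +60, top z = 67), so a drive fully home has rack x = 0. Open toward -x (robot), tails at x = -60. Fixed end board: inner face y = +81, top z = 93.
- bookend (a joint): steel bookend that closes the row on its -y side (m): its inner face lies at rack y = -18 mm minus this value; it slides toward rack -y when the row pushes it (3 N friction, no spring, 85 mm travel) and stays there. Its face spans x -86 to +56 mm and is 81 mm high.
- row_1: drive cartridge, a grey slab 120 (x) x 22 (y) x 90 mm (z), about 0.12 kg; origin at the centre of its flat underside. No. 1 of the four in the rack's row from the fixed end (+y). All drives are alike: +x end = nose, a wedge in plan, from 22 mm thick at 20 mm before the tip to 6 mm at the tip; -x end = tail, its last 8 mm narrow from 22 to 12 mm. Smooth hard plastic (friction 0.25 on rack and each other), flat sides. 
- row_2: drive cartridge, a grey slab 120 (x) x 22 (y) x 90 mm (z), about 0.12 kg; origin at the centre of its flat underside. No. 2 of the four in the rack's row from the fixed end (+y). Shape as row_1. Gap of 5 to 8 mm to row_3 at the start.
- row_3: drive cartridge, a grey slab 120 (x) x 22 (y) x 90 mm (z), about 0.12 kg; origin at the centre of its flat underside. No. 3 of the four in the rack's row from the fixed end (+y). Shape as row_1. Gap of 5 to 8 mm to row_2 at the start.
- row_4: drive cartridge, a grey slab 120 (x) x 22 (y) x 90 mm (z), about 0.12 kg; origin at the centre of its flat underside. No. 4 of the four in the rack's row from the fixed end (+y). Shape as row_1.
- used_1: drive cartridge, a grey slab 120 (x) x 22 (y) x 90 mm (z), about 0.12 kg; origin at the centre of its flat underside. A used drive, in the bay beside the dial at the start (may be absent). Shape as row_1.
- used_2: drive cartridge, a grey slab 120 (x) x 22 (y) x 90 mm (z), about 0.12 kg; origin at the centre of its flat underside. A used drive, in the middle bay at the start (may be absent). Shape as row_1.
- used_3: drive cartridge, a grey slab 120 (x) x 22 (y) x 90 mm (z), about 0.12 kg; origin at the centre of its flat underside. A used drive, in the bay farthest from the dial at the start (may be absent). Shape as row_1.
- fresh: drive cartridge, a grey slab 120 (x) x 22 (y) x 90 mm (z), about 0.12 kg; origin at the centre of its flat underside. The fresh drive, standing upright in the wooden stand. Shape as row_1.
- stand: small heavy wooden stand, loose, 140 (x) x 80 (y) x 40 mm, 0.9 kg; origin at the centre of its underside; the fresh drive stands in its 30 mm deep slot (123 x 25 mm) with its underside 10 mm above the desk.
- stapler: dark blue stapler, 148 mm long, 51 mm high, loose on the desk to the right; leave it alone.
- spectacles: a pair of spectacles, 134 mm wide, loose on the near edge of the desk; leave it alone.
- hole_punch: black two-hole punch, 77 x 107 x 63 mm, loose behind the stand; leave it alone.
There are look-alikes about, which are no part of the job. Leave any turquoise look-alike of the row_3 alone.

How it is judged (in metres and radians):
On the way, in this order (a step that is already met when the one before it is completed fails the run):
1. the dial is turned to the dot (off), within about 10 degrees, while every drive is still in its place (value of joint dial between -0.77 and -0.43 rad and distance of each of used_1, used_2, used_3 from where it was at the start of the episode below 0.02 m and height (world z) of fresh below 0.03 m), for 0.2 s.
2. every used drive is filed in the row and the fresh drive is seated in the bay beside the dial, in any order, with the dial still off (value of joint dial below -0.2 rad and x of used_1 in the frame of rack between -0.008 and 0.008 m and height (world z) of each of used_1, used_2, used_3 below 0.018 m and y of each of used_1, used_2, used_3 in the frame of row_2 below -0.015 m and y of each of used_1, used_2, used_3 in the frame of row_3 above 0.015 m and angle between each of used_1, used_2, used_3's own z axis and vertical below 0.12 rad and angle between the x axis of each of used_1, used_2, used_3 and the x axis of rack, either way round below 0.15 rad and x of used_2 in the frame of rack between -0.008 and 0.008 m and x of used_3 in the frame of rack between -0.008 and 0.008 m and horizontal distance between fresh and bay_1 below 0.005 m and height (world z) of fresh below 0.027 m and angle between fresh's own z axis and vertical below 0.06 rad), for 0.2 s.
3. the dial is turned to the bar mark (run), within about 8 degrees (value of joint dial between 0.45 and 0.75 rad), for 0.2 s.
At the end, for the whole second after the job is handed in: Used drives upright between row_2 and row_3, home within 8 mm, straight within 0.15 rad; the four old drives upright within 12 mm of home; fresh drive on the floor of the bay beside the dial within 5 mm; dial at the bar mark within 0.15 rad; all released and at rest (all of step 3 and x of used_1 in the frame of rack between -0.008 and 0.008 m and height (world z) of each of used_1, used_2, used_3, row_1, row_2, row_3, row_4 below 0.018 m and y of each of used_1, used_2, used_3 in the frame of row_2 below -0.015 m and y of each of used_1, used_2, used_3 in the frame of row_3 above 0.015 m and angle between each of used_1, used_2, used_3's own z axis and vertical below 0.12 rad and angle between the x axis of each of used_1, used_2, used_3, row_1, row_2, row_3, row_4 and the x axis of rack, either way round below 0.15 rad and x of used_2 in the frame of rack between -0.008 and 0.008 m and x of used_3 in the frame of rack between -0.008 and 0.008 m and x of row_1 in the frame of rack between -0.012 and 0.012 m and angle between each of row_1, row_2, row_3, row_4's own z axis and vertical below 0.15 rad and x of row_2 in the frame of rack between -0.012 and 0.012 m and x of row_3 in the frame of rack between -0.012 and 0.012 m and x of row_4 in the frame of rack between -0.012 and 0.012 m and horizontal distance between fresh and bay_1 below 0.005 m and height (world z) of fresh below 0.027 m and angle between fresh's own z axis and vertical below 0.06 rad and contact force between each of used_1, used_2, used_3, fresh and the fingers below 0.1 N and linear speed of each of used_1, used_2, used_3, row_1, row_2, row_3, row_4, fresh below 0.02 m/s); the robot touches nothing.
It fails at once if the fresh drive is carried while the dial is not turned well toward off (value of joint dial above -0.2 rad and height (world z) of fresh above 0.055 m).
It fails at once if a drive of the old row is toppled (angle between any of row_1, row_2, row_3, row_4's own z axis and vertical above 0.5 rad).
It fails at once if the stapler, the spectacles or the hole punch is pushed more than 3 cm away (distance of any of stapler, spectacles, hole_punch from where it was at the start of the episode above 0.03 m).
Of used_1, used_2, used_3 only 2 to 3 are there at a start; the rules pass over those that are not, and their reading is None.
At some moment in a run one of stand may be knocked a few centimetres aside while the robot is not near it.
It also fails if it takes over 210 s, if anything falls off the work surface, if the arm or the gripper's body presses on something with over 40 N, if the wrist force passes 120 N, or if a joint passes its speed limit or range.

## Working session

There is one attempt and no reset: what is moved stays moved. The work goes in short steps, Python scripts to look and compute and a tool call to move; the robot and the scene stay as the last step left them, time stands still between calls to the robot, and variables do not carry over. Pictures are saved under pics/ and viewed, at most 14 in all, crops included, and the job is handed in when it is done.

Besides the shell and the picture viewer there is one more tool, called as name(argument=value, ...) on one line, values as JSON. jog_arm: Moves the arm, as the interface text tells. Its arguments: {"type":"object","properties":{"targets":{"type":"array","items":{"type":"object","properties":{"turn":{"type":"array","items":{"type":"number"}},"slide":{"type":"array","items":{"type":"number"}},"claw":{"type":"number"}}}}},"required":["targets"]}

```bash
mkdir -p pics
cat > h.py <<'E'
from cell import *
import cv2, numpy as np
def ray(c,uv,z):
    R=np.array(c["R"]);t=np.array(c["t"]).ravel();K=np.array(c["mtx"])
    d=R.T@np.linalg.solve(K,[uv[0],uv[1],1.]);o=-R.T@t
    return o+d*(z-o[2])/d[2]
def proj(c,X):
    p=np.array(c["R"])@np.array(X,float)+np.array(c["t"]).ravel();q=np.array(c["mtx"])@p
    return q[:2]/q[2]
E
python3 - <<'E'
from h import *
for n in("top","scene"):
    c=read_camera(n);cv2.imwrite(f"pics/{n}0.png",c["frame"])
    print(n,np.round(-np.array(c["R"]).T@np.array(c["t"]).ravel()),c["mtx"][0])
    for q in("dock","dial","rack","row_1","used_1","fresh","stand","bookend"):
        print(q,[(np.round(d["xy"]),round(d["conf"],2)) for d in look_for(q,n)])
print(state())
E
```

```text
top [ 373.   41. 1017.] [490.17217145   0.         316.15119405]
dock [(array([277., 206.]), 0.73), (array([476., 303.]), 0.24)]
dial [(array([304., 201.]), 0.88)]
rack [(array([427., 214.]), 0.76), (array([144., 219.]), 0.63)]
row_1 [(array([382., 192.]), 0.85), (array([344., 333.]), 0.83), (array([370., 193.]), 0.79), (array([394., 192.]), 0.7)]
used_1 [(array([224., 209.]), 0.91), (array([278., 206.]), 0.46)]
fresh [(array([308., 204.]), 0.71), (array([144., 220.]), 0.59)]
stand [(array([277., 206.]), 0.7), (array([163., 227.]), 0.58)]
bookend [(array([418., 203.]), 0.97)]
scene [ -35. -471.  993.] [528.0404025   0.        320.1256373]
dock [(array([317., 231.]), 0.76)]
dial [(array([332., 229.]), 0.59)]
rack [(array([418., 292.]), 0.67)]
row_1 [(array([277., 324.]), 0.72), (array([374., 249.]), 0.69), (array([382., 253.]), 0.67), (array([407., 261.]), 0.61), (array([394., 257.]), 0.6), (array([319., 230.]), 0.43)]
used_1 [(array([291., 205.]), 0.87), (array([274., 197.]), 0.56)]
fresh [(array([229., 178.]), 0.81), (array([284., 162.]), 0.75), (array([330., 227.]), 0.51)]
stand [(array([235., 197.]), 0.9)]
bookend [(array([412., 280.]), 0.68), (array([315., 230.]), 0.37)]
{'t': 0.9, 'joints': array([ 1.01441390e+00,  4.90897075e-01,  1.55888513e+00, -8.97479742e-06,
        1.09172241e+00, -1.05570133e-01]), 'qvel': array([ 1.48791041e-03,  9.66359148e-04, -1.63525303e-05,  1.18454972e-03,
        3.12457597e-04, -6.80229908e-04]), 'tau': array([ 1.16814983e-03, -6.12476134e+01, -2.58435076e+01,  6.93049422e-02,
        4.45170561e-02, -2.51825799e-05]), 'eef_pos': array([272.28502813, 562.59128811, 214.66788812]), 'tcp_rot': array([3.14150595e+00, 1.71967863e-05, 2.69078449e+00]), 'ft_force': array([ 0.73412891, -0.35142776, -0.41504282]), 'moment': array([ 0.03192134, -0.04277515,  0.00449006]), 'grip_force': 0.0, 'opening': 1.0024096413131929}
```

View pics/top0.png

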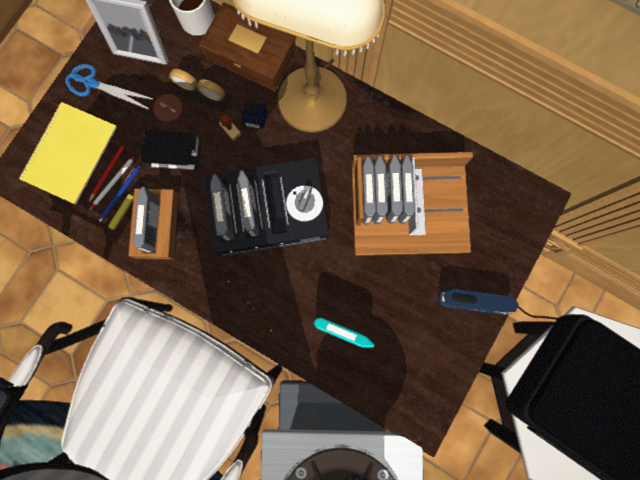

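View pics/scene0.png

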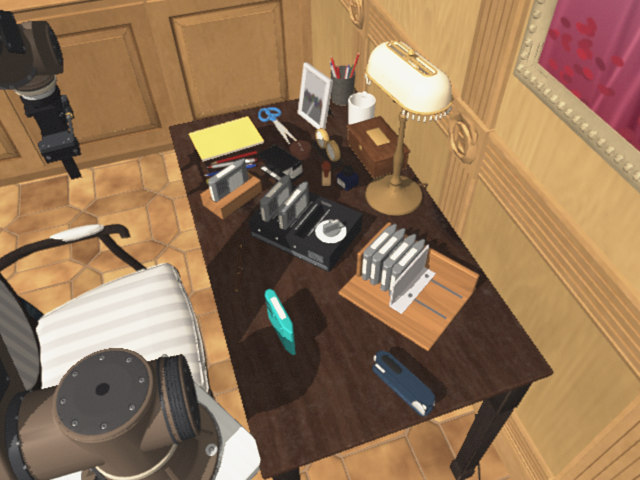

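Top picture: the dock is at (268,206), with its dial at (305,202) and drives in bays 3 and 2 (222 and 247); the bay beside the dial is empty. The rack is at (412,204) with four drives, and the stand with the fresh drive is at (152,222). The turquoise look-alike at (344,333) is not part of the job. The other grey drives sit where the description puts them.

Run:
```python
from h import *
f=cv2.imread("pics/top0.png")
cv2.imwrite("pics/c1.png",cv2.resize(f[145:265,195:345],None,fx=5,fy=5,interpolation=cv2.INTER_CUBIC)[:600])
cv2.imwrite("pics/c2.png",cv2.resize(f[140:260,340:480],None,fx=5,fy=5,interpolation=cv2.INTER_CUBIC))
```

```text
(no output)
```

View pics/c1.png

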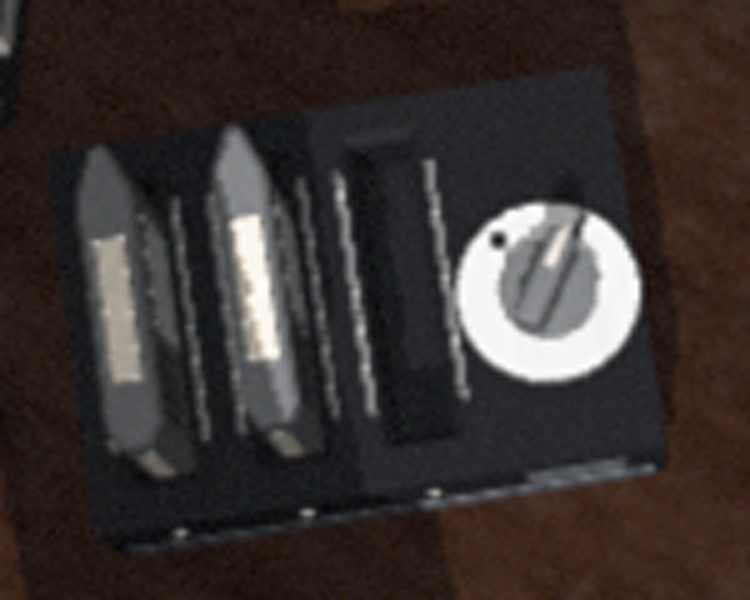

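View pics/c2.png

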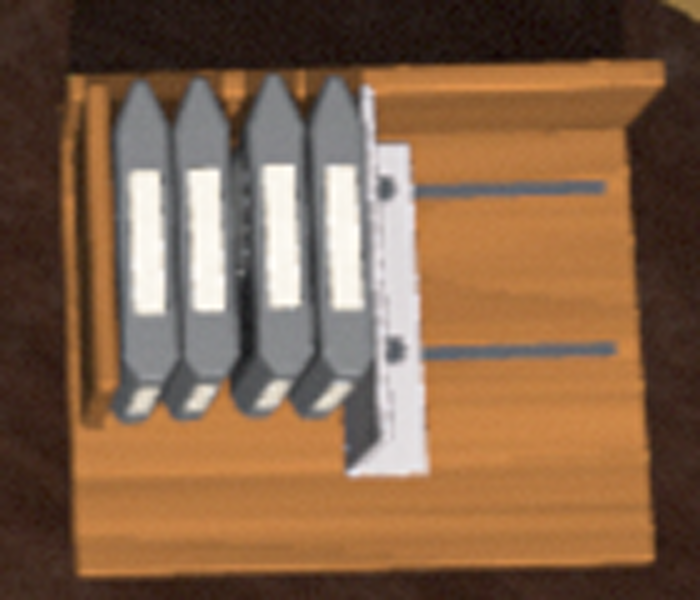

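```bash
cat >> h.py <<'E'
from scipy.optimize import least_squares
def fit(c,pts,x0,off,s):
    P=np.array([p[0] for p in pts],float);U=np.array([p[1] for p in pts],float)
    U=(U+.5)/s-.5+np.array(off)
    def W(x):
        a=x[2];R=np.array([[np.cos(a),-np.sin(a),0],[np.sin(a),np.cos(a),0],[0,0,1]]);return P@R.T+[x[0],x[1],0]
    f=lambda x:(np.array([proj(c,X) for X in W(x)])-U).ravel()
    r=least_squares(f,x0,loss="soft_l1");return r.x,np.round(f(r.x).reshape(-1,2),1)
def toF(p,X):
    a=p[2];d=np.array(X[:2])-p[:2];return np.array([np.cos(a)*d[0]+np.sin(a)*d[1],-np.sin(a)*d[0]+np.cos(a)*d[1]])
def toW(p,X):
    a=p[2];return p[:2]+np.array([np.cos(a)*X[0]-np.sin(a)*X[1],np.sin(a)*X[0]+np.cos(a)*X[1]])
E
python3 - <<'E'
from h import *
c=read_camera("top")
pts=[((80,115,58),(48,155)),((80,-115,58),(603,67)),((-80,-115,58),(663,460)),((62,32,112),(232,125)),((62,84,112),(97,145)),((-58,32,112),(285,430)),((-58,84,112),(132,450))]
p,r=fit(c,pts,[470,120,0],(195,145),5);print("dock",np.round(p,3),r.tolist())
u=lambda U,o:(np.array(U)+.5)/5-.5+np.array(o)
print("dial plate in dock",toF(p,ray(c,u((549,292),(195,145)),60)))
print("dot",toF(p,ray(c,u((498,240),(195,145)),60)))
t=[ray(c,u(U,(195,145)),87)for U in((583,212),(572,213),(520,308),(540,330))];print("grip bar pts",[np.round(toF(p,x)) for x in t])
print("dial top pt line",[toF(p,ray(c,u(U,(195,145)),87)) for U in((566,225),(552,262))])
pts=[((-125,95,10),(78,575)),((-125,-145,10),(655,562)),((60,-145,67),(662,66)),]
P,r=fit(c,pts,[470,-150,0],(340,140),5);print("rack",np.round(P,3),r.tolist())
for U in((140,80),(200,78),(273,75),(337,78)):print("nose",toF(P,ray(c,u(U,(340,140)),100)))
for U in((150,375),(210,375),(284,375),(348,375)):print("tail",toF(P,ray(c,u(U,(340,140)),100)))
print("bookend",toF(P,ray(c,u((367,90),(340,140)),91)))
print("turq",ray(c,(344,333),90), "stapler",ray(c,(480,300),30),"lamp",ray(c,(312,98),0),ray(c,(260,120),0))
E
```

```text
dock [596.28  160.898  -6.117] [[-0.5, -0.4], [0.6, 0.7], [0.5, -1.2], [-0.0, 0.1], [0.1, 0.1], [-2.7, 0.1], [0.5, 0.2]]
dial plate in dock [ -8.29939707 -78.79468132]
dot [ 15.96755226 -61.5964045 ]
grip bar pts [array([ 15., -97.]), array([ 15., -92.]), array([-19., -67.]), array([-29., -73.])]
dial top pt line [array([ 10.70190906, -89.27292827]), array([ -3.16168999, -81.73058676])]
rack [ 6.35340e+02 -1.11228e+02  5.40000e-02] [[-0.3, -0.1], [0.4, -1.7], [-0.1, 2.4]]
nose [56.25292523 67.65312004]
nose [56.14333213 44.3398899 ]
nose [56.23878267 15.97525489]
nose [54.05104534 -8.73996396]
tail [-60.83220801  69.75831046]
tail [-61.69356073  46.91641009]
tail [-62.7551113   18.76553518]
tail [-63.67251117  -5.56265949]
bookend [ 51.7307895  -21.86976457]
turq [347.22683151   1.26396894  90.        ] stapler [ 415.57670331 -271.70390052   30.        ] lamp [852.27278614  72.92161383   0.        ] [799.89040641 185.64517733   0.        ]
```

jog_arm(targets=[{"slide": [33, -48, 5], "turn": [0, 0, 0], "claw": 50}, {"slide": [33, -48, 0], "turn": [0, 0, 1], "claw": 50}, {"slide": [33, -48, 0], "turn": [0, 0, 1], "claw": 50}, {"slide": [33, -48, 0], "turn": [0, 0, 1], "claw": 50}, {"slide": [33, -48, 0], "turn": [0, 0, 1], "claw": 50}])

```text
t: 1.58
eef_pos: [438.2, 321.0, 219.9]
tcp_rot: [3.141, 0.0, 2.761]
ft_force: [0.4, 1.4, -0.0]
opening: 0.536
grip_force: 0.0
```

jog_arm(targets=[{"slide": [33, -48, 0], "turn": [0, 0, 1], "claw": 50}, {"slide": [33, -48, 0], "turn": [0, 0, 1], "claw": 50}, {"slide": [33, -48, 0], "turn": [0, 0, 1], "claw": 50}, {"slide": [30, -48, 0], "turn": [0, 0, 0], "claw": 50}, {"slide": [20, -45, 0], "turn": [0, 0, 0], "claw": 50}])

```text
t: 2.2
eef_pos: [587.3, 83.7, 219.6]
tcp_rot: [3.141, 0.0, 2.812]
ft_force: [0.0, 0.6, -0.1]
opening: 0.498
grip_force: 0.0
```

Run:
```python
from h import *
c=read_camera("top");s=read_camera("scene")
C=lambda c:-np.array(c["R"]).T@np.array(c["t"]).ravel()
def tri(a,b):
    d=[];
    for k,uv in((c,a),(s,b)):
        v=ray(k,uv,0)-C(k);d.append(v/np.linalg.norm(v))
    A=np.array([d[0],-d[1]]).T;x=np.linalg.lstsq(A,C(s)-C(c),rcond=None)[0]
    return np.round(C(c)+d[0]*x[0]),np.round(C(s)+d[1]*x[1])
print("lamp shade",tri((310,12),(410,75)))
print("shade edge L/R at z",[ray(c,(u,28),z).round() for u in(240,380) for z in(300,400)])
print("stand/fresh",ray(c,(142,222),100), ray(c,(152,224),40))
w=read_camera("wrist");cv2.imwrite("pics/w1.png",w["frame"])
print(C(w).round(),w["mtx"][0][0],np.round(w["R"],2).tolist())
st=state();print(st["eef_pos"],st["tcp_rot"],st["joints"])
```

```text
lamp shade (array([809.,  67., 370.]), array([826.,  51., 381.]))
shade edge L/R at z [array([827., 180., 300.]), array([764., 161., 400.]), array([830., -42., 300.]), array([766., -30., 400.])]
stand/fresh [549.45749555 390.49672908 100.        ] [557.20630244 392.54444195  40.        ]
[526. 103. 390.] 362.64521830690245 [[0.33, 0.95, -0.0], [0.92, -0.32, 0.24], [0.22, -0.08, -0.97]]
[586.89639712  83.64652609 219.38164114] [-3.14158525e+00 -2.20589018e-04  2.80970134e+00] [ 3.01447485e-02  4.40396077e-01  1.63450551e+00  8.13145924e-05
  1.06689998e+00 -1.20879954e+00]
```

View pics/w1.png

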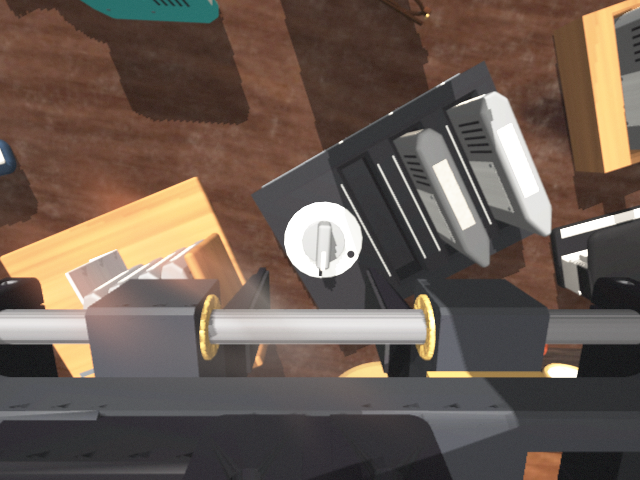

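Wrist picture: dial plate at (323,239), dot at (351,254), bar grip from (323,222) to (320,273). The nose tops of the drives in bays 2 and 3 are at (487,265) and (549,235).

Run:
```python
from h import *
w=read_camera("wrist")
pts=[((62,32,112),(487,265)),((62,84,112),(549,235)),((-58,32,112),(429,132)),((-58,84,112),(497,95)),((-80,115,58),(487,64)),((-80,-115,58),(254,191))]
p,r=fit(w,pts,[596,161,.166],(0,0),1);print("dock",np.round(p,3),r.tolist())
for U in((323,239),(351,254)):X=ray(w,U,60);print(X.round(1),toF(p,X).round(1))
a,b=[ray(w,U,87) for U in((324,224),(321,268))];print("bar",a.round(1),b.round(1),np.arctan2(*(b-a)[1::-1]), toF(p,(a+b)/2))
print("rack corners",ray(w,(199,178),10),ray(w,(0,257),10))
```

```text
dock [5.97843e+02 1.64331e+02 1.57000e-01] [[1.5, 3.2], [1.3, 3.7], [-1.0, -1.4], [-2.7, 0.2], [1.8, -1.8], [-1.1, -0.1]]
[599.8  84.4  60. ] [-10.6 -79.3]
[622.2 104.7  60. ] [ 14.7 -62.7]
bar [581.5  91.   87. ] [617.8  76.   87. ] -0.3934604697274894 [-10.81587676 -80.13170537]
rack corners [507.98387355 -19.26502451  10.        ] [ 515.72754368 -258.53298832   10.        ]
```

jog_arm(targets=[{"slide": [7, 0, -50], "turn": [0, 0, -2], "claw": 45}, {"slide": [6, 0, -50], "turn": [0, 0, -1.5], "claw": 45}, {"slide": [0, 0, -35], "turn": [0, 0, 0], "claw": 45}, {"slide": [0, 0, -16], "turn": [0, 0, 0], "claw": 45}, {"slide": [0, 0, 0], "turn": [0, 0, 0], "claw": 45}])

```text
t: 3.02
eef_pos: [598.9, 86.4, 68.5]
tcp_rot: [-3.141, -0.001, 2.753]
ft_force: [0.1, -0.8, 0.6]
opening: 0.451
grip_force: 0.0
```

jog_arm(targets=[{"slide": [0, 0, 0], "claw": 0, "turn": [0, 0, 0]}, {"slide": [0, 0, 0], "claw": 0, "turn": [0, 0, 0]}, {"slide": [0, 0, 0], "claw": 0, "turn": [0, 0, 0]}, {"slide": [0, 0, 0], "claw": 0, "turn": [0, 0, 0]}])

```text
t: 3.52
eef_pos: [598.8, 84.0, 69.3]
tcp_rot: [-3.139, -0.0, 2.753]
ft_force: [-6.0, -10.1, 6.0]
opening: 0.127
grip_force: 30.0
```

jog_arm(targets=[{"slide": [-1, -2, 0], "turn": [0, 0, 5], "claw": 0}, {"slide": [0, 0, 0], "turn": [0, 0, 10], "claw": 0}, {"slide": [0, 0, 0], "turn": [0, 0, 10], "claw": 0}, {"slide": [0, 0, 0], "turn": [0, 0, 10], "claw": 0}, {"slide": [0, 0, 0], "turn": [0, 0, 10], "claw": 0}])

```text
t: 4.15
eef_pos: [598.7, 81.1, 69.4]
tcp_rot: [-3.139, -0.0, -2.74]
ft_force: [0.5, -21.4, 3.8]
opening: 0.126
grip_force: 30.0
```

jog_arm(targets=[{"slide": [0, 0, 0], "turn": [0, 0, 10], "claw": 0}, {"slide": [0, 0, 0], "turn": [0, 0, 10], "claw": 0}, {"slide": [0, 0, 0], "turn": [0, 0, 1], "claw": 0}, {"slide": [0, 0, 0], "turn": [0, 0, 0], "claw": 0}, {"slide": [0, 0, 0], "turn": [0, 0, 0], "claw": 0}])

```text
t: 4.78
eef_pos: [599.5, 80.0, 69.4]
tcp_rot: [-3.137, -0.001, -2.379]
ft_force: [2.6, -25.2, 2.4]
opening: 0.125
grip_force: 30.0
```

jog_arm(targets=[{"slide": [0, -2, 0], "turn": [0, 0, 0], "claw": 0}, {"slide": [0, 0, 0], "turn": [0, 0, 0], "claw": 45}, {"slide": [0, 0, 0], "turn": [0, 0, 0], "claw": 45}, {"slide": [0, 0, 30], "turn": [0, 0, 0], "claw": 45}, {"slide": [0, 0, 50], "turn": [0, 0, 0], "claw": 45}])

```text
t: 5.4
eef_pos: [597.4, 81.9, 148.2]
tcp_rot: [3.139, -0.003, -2.379]
ft_force: [0.2, -0.3, -0.2]
opening: 0.435
grip_force: 0.0
```

jog_arm(targets=[{"slide": [-20, 15, 50], "turn": [0, 0, -10], "claw": 36}, {"slide": [-20, 20, 20], "turn": [0, 0, -10], "claw": 36}, {"slide": [0, 20, 0], "turn": [0, 0, -10], "claw": 36}, {"slide": [0, 20, 0], "turn": [0, 0, -5], "claw": 36}, {"slide": [0, 10, 0], "turn": [0, 0, 0], "claw": 36}])

```text
t: 6.02
eef_pos: [558.0, 167.7, 218.7]
tcp_rot: [3.141, -0.0, -2.988]
ft_force: [0.2, 0.2, 0.9]
opening: 0.364
grip_force: 0.0
```

Run:
```python
from h import *
t=read_camera("top")["frame"]
w=read_camera("wrist");cv2.imwrite("pics/w2.png",w["frame"])
np.save("w2.npy",dict(mtx=w["mtx"],R=w["R"],t=w["t"]),allow_pickle=True)
print({k:state()[k].round(3) for k in("eef_pos","tcp_rot","ft_force")})
```

```text
{'eef_pos': array([558.093, 167.347, 218.498]), 'tcp_rot': array([ 3.141, -0.   , -2.987]), 'ft_force': array([-0.305, -0.632,  0.033])}
```

View pics/w2.png

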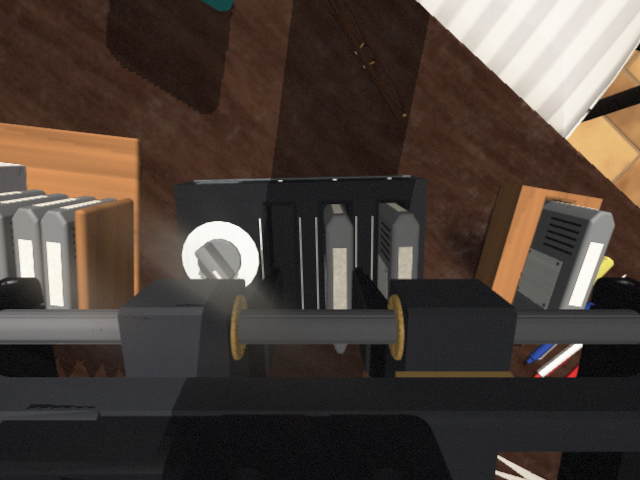

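Run:
```python
from h import *
w=np.load("w2.npy",allow_pickle=True).item()
for n,U in dict(nose2=(341,352),lab2a=(340,250),lab2b=(340,308),tail2=(338,219),lab3=(405,262),tail3=(403,222)).items():print(n,ray(w,U,112).round(1))
for p in((596.3,160.9,.166),(597.8,164.3,.157)):
  p=np.array(p)
  for q in((62,32),(0,32),(-50,32),(-58,32),(0,84),(-58,84)):print(q,toW(p,q).round(1),proj(w,[*toW(p,q),112]).round())
  for q in((-80,115),(-80,-115)):print(q,proj(w,[*toW(p,q),58]).round())
# plate
X=ray(w,(221,256),60);print("plate",X.round(1))
cv2.imwrite("pics/w2c.png",cv2.resize(cv2.imread("pics/w2.png")[165:365,165:435],None,fx=2.9,fy=2.9,interpolation=cv2.INTER_CUBIC))
```

```text
nose2 [651.7 202.8 112. ]
lab2a [563.4 186.7 112. ]
lab2b [612.1 195.1 112. ]
tail2 [539.1 181.  112. ]
lab3 [565.1 239.7 112. ]
tail3 [533.6 231.3 112. ]
(62, 32) [652.2 202.7] [341. 352.]
(0, 32) [591.  192.5] [341. 284.]
(-50, 32) [541.7 184.2] [342. 223.]
(-58, 32) [533.8 182.9] [342. 213.]
(0, 84) [582.4 243.7] [405. 283.]
(-58, 84) [525.2 234.2] [409. 212.]
(-80, 115) [430. 178.]
(-80, -115) [175. 181.]
(62, 32) [654.  205.6] [344. 355.]
(0, 32) [592.8 195.9] [345. 286.]
(-50, 32) [543.4 188.1] [346. 226.]
(-58, 32) [535.5 186.8] [346. 216.]
(0, 84) [584.7 247.3] [409. 286.]
(-58, 84) [527.4 238.2] [413. 216.]
(-80, 115) [434. 182.]
(-80, -115) [180. 182.]
plate [599.7  82.2  60. ]
```

View pics/w2c.png

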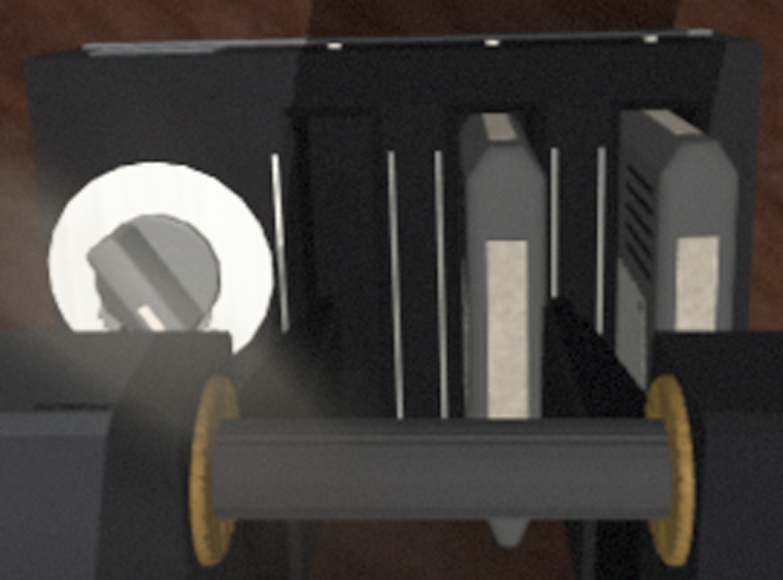

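The dial's bar now points at the dot. Next is the drive in bay 2, gripped near its tail.

jog_arm(targets=[{"slide": [-5.7, 17.7, -20], "turn": [0, 0, 1.3], "claw": 36}, {"slide": [0, 0, -50], "turn": [0, 0, 0], "claw": 36}, {"slide": [0, 0, -50], "turn": [0, 0, 0], "claw": 36}, {"slide": [0, 0, -24], "turn": [0, 0, 0], "claw": 36}, {"slide": [0, 0, -10], "turn": [0, 0, 0], "claw": 36}])

```text
t: 6.75
eef_pos: [552.2, 183.6, 63.3]
tcp_rot: [-3.142, -0.002, -2.967]
ft_force: [-0.4, 0.2, 0.7]
opening: 0.362
grip_force: 0.0
```

jog_arm(targets=[{"slide": [0, 0, 0], "claw": 0, "turn": [0, 0, 0]}, {"slide": [0, 0, 0], "claw": 0, "turn": [0, 0, 0]}, {"slide": [0, 0, 0], "claw": 0, "turn": [0, 0, 0]}])

```text
t: 7.12
eef_pos: [552.9, 184.3, 65.6]
tcp_rot: [3.141, 0.001, -2.967]
ft_force: [0.0, 0.2, 4.8]
opening: 0.228
grip_force: 30.0
```

jog_arm(targets=[{"slide": [0, 0, 10], "claw": 0, "turn": [0, 0, 0]}, {"slide": [0, 0, 15], "claw": 0, "turn": [0, 0, 0]}, {"slide": [0, 0, 20], "claw": 0, "turn": [0, 0, 0]}, {"slide": [0, 0, 30], "claw": 0, "turn": [0, 0, 0]}, {"slide": [0, 0, 30], "claw": 0, "turn": [0, 0, 0]}])

```text
t: 7.75
eef_pos: [552.6, 184.3, 171.8]
tcp_rot: [3.142, 0.001, -2.967]
ft_force: [0.5, 0.4, -1.0]
opening: 0.228
grip_force: 30.0
```

jog_arm(targets=[{"slide": [-15, -40, 0], "claw": 0, "turn": [0, 0, -1]}, {"slide": [-20, -45, 0], "claw": 0, "turn": [0, 0, -2]}, {"slide": [-20, -50, 0], "claw": 0, "turn": [0, 0, -2]}, {"slide": [-20, -50, 0], "claw": 0, "turn": [0, 0, -2]}, {"slide": [-15, -35, 0], "claw": 0, "turn": [0, 0, -1]}])

```text
t: 8.38
eef_pos: [461.8, -37.4, 170.9]
tcp_rot: [-3.141, 0.001, -3.109]
ft_force: [0.5, -0.1, -0.9]
opening: 0.229
grip_force: 30.0
```

Run:
```python
from h import *
w=read_camera("wrist");cv2.imwrite("pics/w3.png",w["frame"])
np.save("w3.npy",dict(mtx=w["mtx"],R=w["R"],t=w["t"]),allow_pickle=True)
print({k:np.round(state()[k],3) for k in("eef_pos","tcp_rot","ft_force","opening")})
for q in("row_1","used_1"):print(q,[(np.round(d["xy"]),round(d["conf"],2)) for d in look_for(q,"wrist")])
```

```text
{'eef_pos': array([460.596, -39.573, 170.78 ]), 'tcp_rot': array([-3.141,  0.   , -3.11 ]), 'ft_force': array([ 1.132, -0.731, -0.766]), 'opening': np.float64(0.231)}
row_1 [(array([374.,  87.]), 0.7), (array([291., 373.]), 0.37)]
used_1 [(array([316., 298.]), 0.89)]
```

View pics/w3.png

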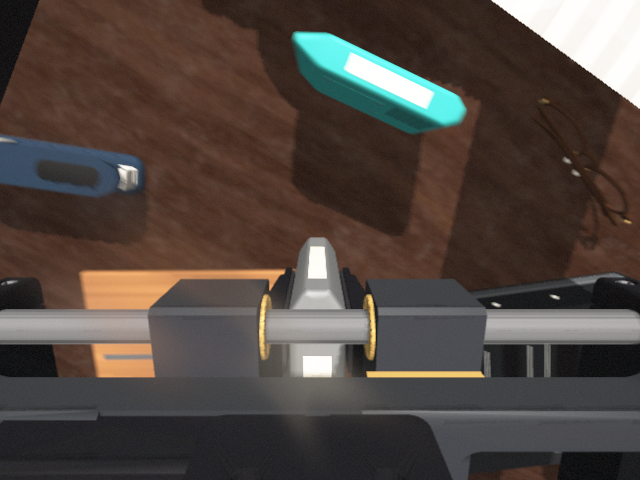

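Wrist picture: the used drive hangs straight in the fingers (tail at 317,238). The turquoise look-alike is well off to the side. I'll lower the drive in front of the gap and compare both in the top view.

jog_arm(targets=[{"slide": [-3, -23, 0], "claw": 0, "turn": [0, 0, 0]}, {"slide": [-3.6, -23, -30], "claw": 0, "turn": [0, 0, 0]}, {"slide": [0, 0, -45], "claw": 0, "turn": [0, 0, 0]}, {"slide": [0, 0, -30], "claw": 0, "turn": [0, 0, 0]}, {"slide": [0, 0, -9], "claw": 0, "turn": [0, 0, 0]}])

```text
t: 9.15
eef_pos: [456.0, -80.9, 54.8]
tcp_rot: [3.141, -0.002, -3.106]
ft_force: [-0.1, -0.5, -0.8]
opening: 0.229
grip_force: 30.0
```

Run:
```python
from h import *
w=read_camera("top");f=w["frame"];np.save("t4.npy",dict(mtx=w["mtx"],R=w["R"],t=w["t"]),allow_pickle=True)
cv2.imwrite("pics/t4.png",cv2.resize(f[140:260,340:480],None,fx=5,fy=5,interpolation=cv2.INTER_CUBIC))
print({k:np.round(state()[k],3) for k in("eef_pos","tcp_rot","ft_force","opening")})
```

```text
{'eef_pos': array([456.086, -81.046,  54.722]), 'tcp_rot': array([ 3.141e+00, -1.000e-03, -3.106e+00]), 'ft_force': array([-0.756,  0.247, -2.001]), 'opening': np.float64(0.228)}
```

View pics/t4.png

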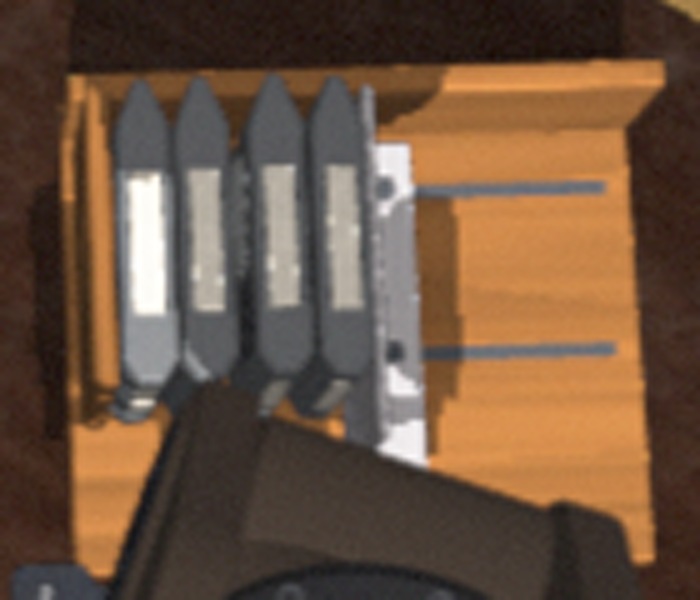

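jog_arm(targets=[{"slide": [0, -4.8, 1.5], "claw": 0, "turn": [0, 0, 0]}, {"slide": [0, 0, 0], "claw": 0, "turn": [0, 0, 0]}, {"slide": [10, 0.3, 0], "claw": 0, "turn": [0, 0, 0]}, {"slide": [10, 0.3, 0], "claw": 0, "turn": [0, 0, 0]}])

```text
t: 9.7
eef_pos: [477.1, -86.0, 57.7]
tcp_rot: [-3.141, 0.001, -3.107]
ft_force: [-0.5, -0.2, -1.5]
opening: 0.23
grip_force: 30.0
```

Run:
```python
from h import *
w=read_camera("scene");f=w["frame"]
cv2.imwrite("pics/s5.png",cv2.resize(f[190:350,300:500],None,fx=3.75,fy=3.75,interpolation=cv2.INTER_CUBIC))
print({k:np.round(state()[k],3) for k in("eef_pos","tcp_rot","ft_force","opening")})
```

```text
{'eef_pos': array([478.325, -86.138,  57.584]), 'tcp_rot': array([-3.141e+00,  2.000e-03, -3.107e+00]), 'ft_force': array([ 0.151,  0.397, -0.285]), 'opening': np.float64(0.233)}
```

View pics/s5.png

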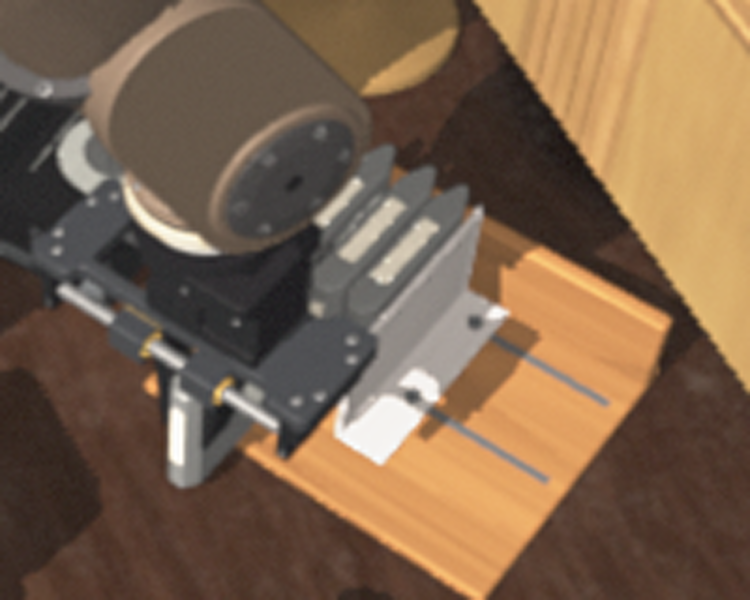

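jog_arm(targets=[{"slide": [8, 0.3, 0], "claw": 0, "turn": [0, 0, 0]}, {"slide": [8, 0.3, 0], "claw": 0, "turn": [0, 0, 0]}, {"slide": [8, 0.3, 0], "claw": 0, "turn": [0, 0, 0]}])

```text
t: 10.12
eef_pos: [497.7, -85.1, 56.4]
tcp_rot: [3.14, -0.006, -3.108]
ft_force: [-13.4, -10.3, -0.5]
opening: 0.241
grip_force: 30.6
```

jog_arm(targets=[{"slide": [8, 0.3, 0], "claw": 0, "turn": [0, 0, 0]}, {"slide": [8, 0.3, 0], "claw": 0, "turn": [0, 0, 0]}, {"slide": [8, 0.3, 0], "claw": 0, "turn": [0, 0, 0]}])

```text
t: 10.5
eef_pos: [523.0, -85.2, 56.7]
tcp_rot: [-3.141, -0.003, -3.108]
ft_force: [-8.4, -16.3, 1.1]
opening: 0.246
grip_force: 30.8
```

jog_arm(targets=[{"slide": [3, -3, 0], "claw": 0, "turn": [0, 0, 0]}, {"slide": [5, -3, 0], "claw": 0, "turn": [0, 0, 0]}, {"slide": [8, 0.3, 0], "claw": 0, "turn": [0, 0, 0]}, {"slide": [8, 0.3, 0], "claw": 0, "turn": [0, 0, 0]}])

```text
t: 11.0
eef_pos: [548.6, -89.7, 57.2]
tcp_rot: [-3.141, -0.0, -3.107]
ft_force: [-1.6, -7.3, -0.6]
opening: 0.228
grip_force: 30.0
```

jog_arm(targets=[{"slide": [7, 0.2, 0], "claw": 0, "turn": [0, 0, 0]}, {"slide": [0, 0, -1], "claw": 0, "turn": [0, 0, 0]}, {"slide": [0, 0, 0], "claw": 34, "turn": [0, 0, 0]}, {"slide": [0, 0, 0], "claw": 34, "turn": [0, 0, 0]}, {"slide": [-10, -0.3, 0], "claw": 34, "turn": [0, 0, 0]}])

```text
t: 11.62
eef_pos: [544.9, -89.4, 56.1]
tcp_rot: [3.141, 0.0, -3.107]
ft_force: [-0.2, -0.6, 0.2]
opening: 0.339
grip_force: 0.0
```

jog_arm(targets=[{"slide": [-20, -0.6, 0], "claw": 34, "turn": [0, 0, 0]}, {"slide": [-30, -1, 0], "claw": 34, "turn": [0, 0, 0]}, {"slide": [-10, -0.4, -8], "claw": 0, "turn": [0, 0, 0]}, {"slide": [0, 0, -8], "claw": 0, "turn": [0, 0, 0]}, {"slide": [0, 0, 0], "claw": 0, "turn": [0, 0, 0]}])

```text
t: 12.25
eef_pos: [485.5, -91.7, 39.4]
tcp_rot: [3.141, -0.0, -3.107]
ft_force: [-0.5, 0.5, -0.0]
opening: 0.079
grip_force: 0.0
```

jog_arm(targets=[{"slide": [25, 1.3, 0], "claw": 0, "turn": [0, 0, 0]}, {"slide": [12, 0.4, 0], "claw": 0, "turn": [0, 0, 0]}, {"slide": [8, 0.3, 0], "claw": 0, "turn": [0, 0, 0]}, {"slide": [8, 0.3, 0], "claw": 0, "turn": [0, 0, 0]}, {"slide": [8, 0.3, 0], "claw": 0, "turn": [0, 0, 0]}])

```text
t: 12.88
eef_pos: [546.2, -89.0, 40.1]
tcp_rot: [3.141, -0.0, -3.107]
ft_force: [-0.7, 0.2, 0.2]
opening: 0.007
grip_force: 0.2
```

jog_arm(targets=[{"slide": [6, 0.2, 0], "claw": 0, "turn": [0, 0, 0]}, {"slide": [4, 0.1, 0], "claw": 0, "turn": [0, 0, 0]}, {"slide": [2, 0.1, 0], "claw": 0, "turn": [0, 0, 0]}, {"slide": [0, 0, 0], "claw": 0, "turn": [0, 0, 0]}])

```text
t: 13.38
eef_pos: [558.0, -88.6, 40.2]
tcp_rot: [3.141, 0.0, -3.107]
ft_force: [-0.0, 0.4, 0.2]
opening: 0.004
grip_force: 0.0
```

jog_arm(targets=[{"slide": [2, 0.1, 0], "claw": 0, "turn": [0, 0, 0]}, {"slide": [2, 0.1, 0], "claw": 0, "turn": [0, 0, 0]}, {"slide": [0, 0, 0], "claw": 0, "turn": [0, 0, 0]}])

```text
t: 13.75
eef_pos: [561.8, -88.4, 40.1]
tcp_rot: [3.141, -0.0, -3.107]
ft_force: [-1.8, 0.0, 0.7]
opening: 0.005
grip_force: 0.8
```

jog_arm(targets=[{"slide": [2, 0.1, 0], "claw": 0, "turn": [0, 0, 0]}, {"slide": [2, 0.1, 0], "claw": 0, "turn": [0, 0, 0]}, {"slide": [0, 0, 0], "claw": 0, "turn": [0, 0, 0]}])

```text
t: 14.12
eef_pos: [561.6, -87.9, 39.7]
tcp_rot: [3.14, -0.009, -3.107]
ft_force: [-23.4, -2.8, 9.9]
opening: 0.003
grip_force: 11.9
```

jog_arm(targets=[{"slide": [-25, -1, 0], "claw": 0, "turn": [0, 0, 0]}, {"slide": [-20, 0, 40], "claw": 36, "turn": [0, 0, 0]}, {"slide": [0, 5, 55], "claw": 36, "turn": [0, 0, 0]}, {"slide": [5, 30, 50], "claw": 36, "turn": [0, 0, 0]}, {"slide": [5, 55, 10], "claw": 36, "turn": [0, 0, 2]}])

```text
t: 14.75
eef_pos: [532.6, 0.6, 198.6]
tcp_rot: [-3.14, 0.006, -3.074]
ft_force: [0.4, -1.4, -1.4]
opening: 0.34
grip_force: 0.0
```

jog_arm(targets=[{"slide": [5, 60, 0], "claw": 36, "turn": [0, 0, 2]}, {"slide": [5, 60, 0], "claw": 36, "turn": [0, 0, 2]}, {"slide": [5, 60, 0], "claw": 36, "turn": [0, 0, 2]}, {"slide": [3, 45, 0], "claw": 36, "turn": [0, 0, 0]}, {"slide": [0, 0, 0], "claw": 36, "turn": [0, 0, 0]}])

```text
t: 15.38
eef_pos: [548.8, 228.6, 194.9]
tcp_rot: [3.141, 0.001, -2.964]
ft_force: [0.1, 0.1, -0.4]
opening: 0.361
grip_force: 0.0
```

Run:
```python
from h import *
w=read_camera("top");f=w["frame"]
cv2.imwrite("pics/t6.png",cv2.resize(f[140:260,340:480],None,fx=5,fy=5,interpolation=cv2.INTER_CUBIC))
print({k:np.round(state()[k],3) for k in("eef_pos","tcp_rot","ft_force","opening")})
```

```text
{'eef_pos': array([548.761, 226.956, 194.906]), 'tcp_rot': array([ 3.142,  0.   , -2.965]), 'ft_force': array([ 0.05 , -1.052, -0.056]), 'opening': np.float64(0.359)}
```

View pics/t6.png

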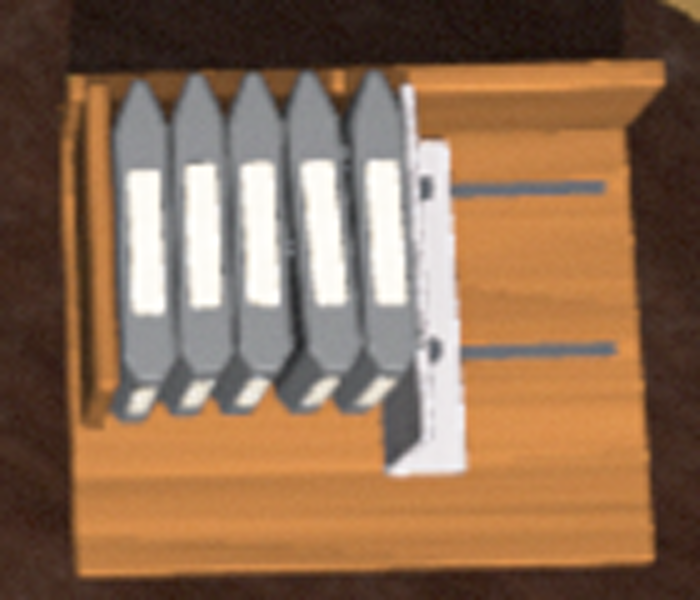

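The first used drive is home, straight and third in the row, and the row is intact. Next is the drive in bay 3.

jog_arm(targets=[{"slide": [-4.8, 8.6, -10], "turn": [0, 0, 0], "claw": 36}, {"slide": [0, 0, -40], "turn": [0, 0, 0], "claw": 36}, {"slide": [0, 0, -45], "turn": [0, 0, 0], "claw": 36}, {"slide": [0, 0, -25], "turn": [0, 0, 0], "claw": 36}, {"slide": [0, 0, -10], "turn": [0, 0, 0], "claw": 36}])

```text
t: 16.05
eef_pos: [543.5, 233.4, 63.5]
tcp_rot: [-3.141, -0.002, -2.969]
ft_force: [-0.3, 0.6, 0.3]
opening: 0.361
grip_force: 0.0
```

jog_arm(targets=[{"slide": [0, 0, 0], "claw": 0, "turn": [0, 0, 0]}, {"slide": [0, 0, 0], "claw": 0, "turn": [0, 0, 0]}, {"slide": [0, 0, 0], "claw": 0, "turn": [0, 0, 0]}])

```text
t: 16.42
eef_pos: [544.4, 235.4, 66.2]
tcp_rot: [3.14, 0.002, -2.968]
ft_force: [-0.7, 7.8, -2.9]
opening: 0.229
grip_force: 30.0
```

jog_arm(targets=[{"slide": [0, 1, 10], "claw": 0, "turn": [0, 0, 0]}, {"slide": [0, 0, 15], "claw": 0, "turn": [0, 0, 0]}, {"slide": [0, 0, 20], "claw": 0, "turn": [0, 0, 0]}, {"slide": [0, 0, 30], "claw": 0, "turn": [0, 0, 0]}, {"slide": [0, 0, 30], "claw": 0, "turn": [0, 0, 0]}])

```text
t: 17.05
eef_pos: [544.3, 235.2, 172.5]
tcp_rot: [3.142, 0.001, -2.968]
ft_force: [-0.1, -0.4, -1.9]
opening: 0.231
grip_force: 30.0
```

jog_arm(targets=[{"slide": [-10, -40, 0], "claw": 0, "turn": [0, 0, -1]}, {"slide": [-15, -55, 0], "claw": 0, "turn": [0, 0, -2]}, {"slide": [-20, -55, 0], "claw": 0, "turn": [0, 0, -2]}, {"slide": [-20, -55, 0], "claw": 0, "turn": [0, 0, -2]}, {"slide": [-15, -55, 0], "claw": 0, "turn": [0, 0, -1]}])

```text
t: 17.68
eef_pos: [463.4, -26.4, 171.6]
tcp_rot: [-3.141, 0.002, -3.108]
ft_force: [0.7, -0.0, -3.0]
opening: 0.229
grip_force: 30.0
```

jog_arm(targets=[{"slide": [0, -55, 0], "claw": 0, "turn": [0, 0, 0]}, {"slide": [0, -22, -20], "claw": 0, "turn": [0, 0, 0]}, {"slide": [0, 0, -40], "claw": 0, "turn": [0, 0, 0]}, {"slide": [0, 0, -30], "claw": 0, "turn": [0, 0, 0]}, {"slide": [0, 0, -10], "claw": 0, "turn": [0, 0, 0]}])

```text
t: 18.3
eef_pos: [463.9, -101.8, 69.9]
tcp_rot: [3.141, -0.001, -3.108]
ft_force: [0.7, -1.2, -2.0]
opening: 0.234
grip_force: 30.0
```

Lower by 12, then insert.

jog_arm(targets=[{"slide": [-2, -1.5, -10], "claw": 0, "turn": [0, 0, 0]}, {"slide": [0, -1, -2], "claw": 0, "turn": [0, 0, 0]}, {"slide": [0, 0, 0], "claw": 0, "turn": [0, 0, 0]}])

```text
t: 18.68
eef_pos: [462.5, -104.3, 58.7]
tcp_rot: [-3.141, 0.001, -3.107]
ft_force: [0.0, -0.1, -0.4]
opening: 0.23
grip_force: 30.0
```

jog_arm(targets=[{"slide": [8, 0.2, 0], "claw": 0, "turn": [0, 0, 0]}, {"slide": [7, 0.2, 0], "claw": 0, "turn": [0, 0, 0]}, {"slide": [4, 0.1, 0], "claw": 0, "turn": [0, 0, 0]}, {"slide": [0, 0, 0], "claw": 0, "turn": [0, 0, 0]}])

```text
t: 19.18
eef_pos: [480.4, -103.7, 57.9]
tcp_rot: [3.141, -0.003, -3.108]
ft_force: [-6.3, -6.5, -2.3]
opening: 0.229
grip_force: 30.1
```

jog_arm(targets=[{"slide": [5, -1, 0], "claw": 0, "turn": [0, 0, 0]}, {"slide": [6, -1.5, 0], "claw": 0, "turn": [0, 0, 0]}, {"slide": [6, -1.5, 0], "claw": 0, "turn": [0, 0, 0]}])

```text
t: 19.55
eef_pos: [496.3, -107.9, 57.7]
tcp_rot: [3.14, -0.005, -3.108]
ft_force: [-12.0, -10.2, -0.8]
opening: 0.231
grip_force: 30.4
```

jog_arm(targets=[{"slide": [8, -1.5, 0], "claw": 0, "turn": [0, 0, 0]}, {"slide": [8, -1, 0], "claw": 0, "turn": [0, 0, 0]}, {"slide": [8, -1, 0], "claw": 0, "turn": [0, 0, 0]}])

```text
t: 19.92
eef_pos: [521.9, -111.4, 58.0]
tcp_rot: [3.141, -0.002, -3.107]
ft_force: [-5.6, -4.9, -1.2]
opening: 0.232
grip_force: 29.9
```

jog_arm(targets=[{"slide": [8, 0, 0], "claw": 0, "turn": [0, 0, 0]}, {"slide": [8, 0.2, 0], "claw": 0, "turn": [0, 0, 0]}, {"slide": [8, 0.2, 0], "claw": 0, "turn": [0, 0, 0]}, {"slide": [7, 0.2, 0], "claw": 0, "turn": [0, 0, 0]}, {"slide": [0, 0, 0], "claw": 0, "turn": [0, 0, 0]}])

```text
t: 20.55
eef_pos: [554.3, -111.3, 58.3]
tcp_rot: [-3.14, 0.001, -3.107]
ft_force: [0.8, -6.7, -2.4]
opening: 0.232
grip_force: 29.9
```

jog_arm(targets=[{"slide": [0, 0, -1], "claw": 0, "turn": [0, 0, 0]}, {"slide": [0, 0, 0], "claw": 34, "turn": [0, 0, 0]}, {"slide": [0, 0, 0], "claw": 34, "turn": [0, 0, 0]}, {"slide": [-10, -0.3, 0], "claw": 34, "turn": [0, 0, 0]}, {"slide": [-20, -0.6, 0], "claw": 34, "turn": [0, 0, 0]}])

```text
t: 21.18
eef_pos: [522.6, -111.2, 57.1]
tcp_rot: [3.142, 0.0, -3.107]
ft_force: [-0.5, 0.1, 0.2]
opening: 0.336
grip_force: 0.0
```

jog_arm(targets=[{"slide": [-30, -1, 0], "claw": 34, "turn": [0, 0, 0]}, {"slide": [-10, -0.4, -8], "claw": 0, "turn": [0, 0, 0]}, {"slide": [0, 0, -8], "claw": 0, "turn": [0, 0, 0]}, {"slide": [0, 0, 0], "claw": 0, "turn": [0, 0, 0]}])

```text
t: 21.68
eef_pos: [483.7, -112.8, 40.4]
tcp_rot: [3.141, -0.001, -3.107]
ft_force: [1.2, -0.9, -0.0]
opening: 0.083
grip_force: 0.0
```

jog_arm(targets=[{"slide": [25, 0.8, 0], "claw": 0, "turn": [0, 0, 0]}, {"slide": [12, 0.4, 0], "claw": 0, "turn": [0, 0, 0]}, {"slide": [8, 0.3, 0], "claw": 0, "turn": [0, 0, 0]}, {"slide": [8, 0.3, 0], "claw": 0, "turn": [0, 0, 0]}, {"slide": [8, 0.3, 0], "claw": 0, "turn": [0, 0, 0]}])

```text
t: 22.3
eef_pos: [544.4, -110.6, 41.1]
tcp_rot: [3.141, -0.0, -3.107]
ft_force: [-0.2, -0.0, -0.7]
opening: 0.008
grip_force: 0.3
```

jog_arm(targets=[{"slide": [8, 0.2, 0], "claw": 0, "turn": [0, 0, 0]}, {"slide": [4, 0.1, 0], "claw": 0, "turn": [0, 0, 0]}, {"slide": [2, 0.1, 0], "claw": 0, "turn": [0, 0, 0]}, {"slide": [2, 0, 0], "claw": 0, "turn": [0, 0, 0]}])

```text
t: 22.8
eef_pos: [560.1, -110.3, 41.1]
tcp_rot: [3.141, -0.0, -3.107]
ft_force: [-0.4, 0.0, 0.4]
opening: 0.007
grip_force: 0.3
```

jog_arm(targets=[{"slide": [2, 0.1, 0], "claw": 0, "turn": [0, 0, 0]}, {"slide": [2, 0.1, 0], "claw": 0, "turn": [0, 0, 0]}, {"slide": [0, 0, 0], "claw": 0, "turn": [0, 0, 0]}])

```text
t: 23.18
eef_pos: [562.6, -109.9, 41.0]
tcp_rot: [3.141, -0.003, -3.107]
ft_force: [-8.7, -0.4, 3.5]
opening: 0.001
grip_force: 4.3
```

jog_arm(targets=[{"slide": [-25, -1, 0], "claw": 0, "turn": [0, 0, 0]}, {"slide": [-20, 0, 40], "claw": 36, "turn": [0, 0, 0]}, {"slide": [0, 5, 55], "claw": 36, "turn": [0, 0, 0]}, {"slide": [0, 30, 55], "claw": 36, "turn": [0, 0, 0]}, {"slide": [0, 55, 20], "claw": 36, "turn": [0, 0, 2]}])

```text
t: 23.8
eef_pos: [520.2, -21.4, 214.3]
tcp_rot: [-3.14, 0.005, -3.074]
ft_force: [0.2, 0.5, -0.3]
opening: 0.341
grip_force: 0.0
```

jog_arm(targets=[{"slide": [0, 60, 0], "claw": 36, "turn": [0, 0, 2]}, {"slide": [0, 60, 0], "claw": 36, "turn": [0, 0, 2]}, {"slide": [0, 60, 0], "claw": 36, "turn": [0, 0, 2]}, {"slide": [0, 60, 0], "claw": 36, "turn": [0, 0, 0]}, {"slide": [0, 60, 0], "claw": 36, "turn": [0, 0, 0]}])

```text
t: 24.42
eef_pos: [519.0, 280.9, 211.3]
tcp_rot: [3.141, 0.001, -2.967]
ft_force: [1.7, -0.3, 0.2]
opening: 0.361
grip_force: 0.0
```

jog_arm(targets=[{"slide": [0, 50, 0], "claw": 45, "turn": [0, 0, 0]}, {"slide": [0, 0, 0], "claw": 45, "turn": [0, 0, 0]}])

```text
t: 24.68
eef_pos: [518.6, 331.7, 210.6]
tcp_rot: [3.141, 0.0, -2.964]
ft_force: [-0.1, -0.7, -0.1]
opening: 0.448
grip_force: 0.0
```

Run:
```python
from h import *
w=read_camera("wrist");cv2.imwrite("pics/w7.png",w["frame"])
np.save("w7.npy",dict(mtx=w["mtx"],R=w["R"],t=w["t"]),allow_pickle=True)
t=read_camera("top");f=t["frame"];cv2.imwrite("pics/t7.png",f)
g=np.hstack([cv2.resize(w["frame"][:,:],(560,420)),np.zeros((420,240,3),np.uint8)])
a=cv2.resize(f[145:265,345:465],(240,240),interpolation=cv2.INTER_CUBIC);b=cv2.resize(f[170:270,110:210],(180,180),interpolation=cv2.INTER_CUBIC)
g[:240,560:]=a;g[240:,560:740]=b
cv2.imwrite("pics/m7.png",g)
print({k:np.round(state()[k],3) for k in("eef_pos","tcp_rot","ft_force","opening")})
for n in("wrist","top"):
  for q in("fresh","stand"):print(n,q,[(np.round(d["xy"]),round(d["conf"],2)) for d in look_for(q,n)])
```

```text
{'eef_pos': array([518.894, 328.82 , 210.754]), 'tcp_rot': array([-3.141, -0.   , -2.967]), 'ft_force': array([ 1.363, -0.267, -0.075]), 'opening': np.float64(0.451)}
wrist fresh [(array([388., 258.]), 0.76)]
wrist stand [(array([357., 244.]), 0.67)]
top fresh [(array([154., 242.]), 0.47), (array([166., 244.]), 0.31)]
top stand [(array([166., 245.]), 0.65), (array([169., 150.]), 0.41)]
```

View pics/m7.png

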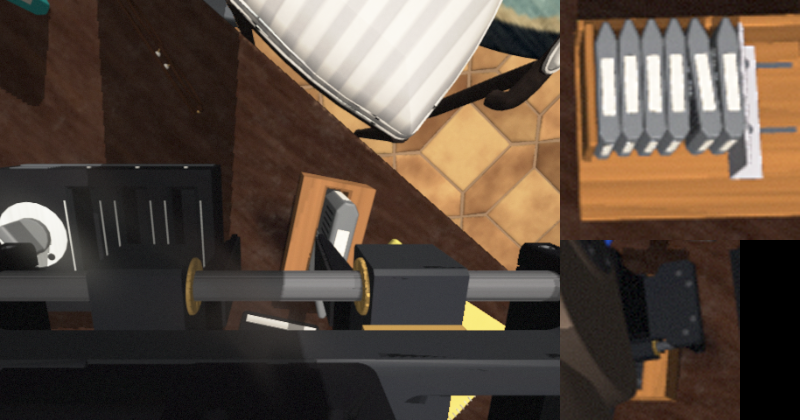

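Wrist picture: the stand has been knocked aside and now lies at about (376,255) in full-frame pixels. The rack (inset) shows six drives standing, with row_3 slightly skewed. I'll shift for a clear view of the fresh drive.

jog_arm(targets=[{"slide": [40, 10, 0], "claw": 45, "turn": [0, 0, 0]}, {"slide": [40, 10, 0], "claw": 45, "turn": [0, 0, 0]}, {"slide": [0, 0, 0], "claw": 45, "turn": [0, 0, 0]}, {"slide": [0, 0, 0], "claw": 45, "turn": [0, 0, 0]}])

```text
t: 25.48
eef_pos: [598.9, 347.9, 210.8]
tcp_rot: [-3.142, -0.001, -2.968]
ft_force: [0.1, -0.3, 0.1]
opening: 0.45
grip_force: 0.0
```

Run:
```python
from h import *
w=read_camera("wrist");cv2.imwrite("pics/w8.png",cv2.resize(w["frame"][80:330,260:560],None,fx=2.4,fy=2.4,interpolation=cv2.INTER_CUBIC))
np.save("w8.npy",dict(mtx=w["mtx"],R=w["R"],t=w["t"]),allow_pickle=True)
t=read_camera("top");f=t["frame"];cv2.imwrite("pics/t8.png",f)
print({k:np.round(state()[k],3) for k in("eef_pos","tcp_rot")})
```

```text
{'eef_pos': array([598.587, 348.339, 211.332]), 'tcp_rot': array([ 3.141, -0.   , -2.968])}
```

View pics/w8.png

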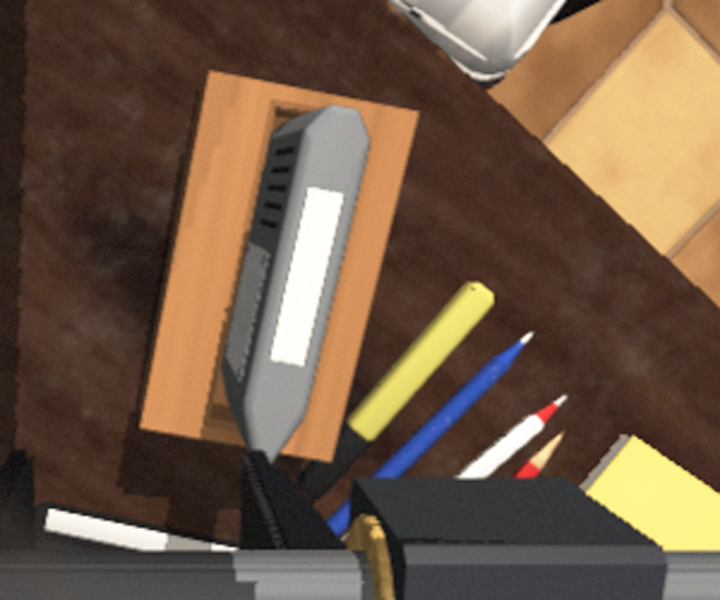

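Crop: fresh nose top at (262,462), tail top at (343,107), stand corners clear.

Run:
```python
from h import *
w=np.load("w8.npy",allow_pickle=True).item()
p,r=fit(w,[((60,0,100),(262,462)),((-60,0,100),(343,107)),((40,11,100),(303,415)),((40,-11,100),(247,405)),((-52,-11,100),(305,145)),((-52,11,100),(369,148))],[540,390,-.1],(260,80),2.4)
print("fresh",p.round(3),r.tolist())
p2,r=fit(w,[((-70,-40,40),(209,71)),((-70,40,40),(419,112)),((70,-40,40),(140,430)),((70,40,40),(330,462))],[540,390,-.1],(260,80),2.4)
print("stand",p2.round(3),r.tolist(), "reach",np.hypot(*p[:2]))
```

```text
fresh [ 5.61885e+02  3.94392e+02 -7.00000e-03] [[-0.3, 3.1], [0.3, -0.2], [1.2, 1.8], [-2.2, 1.3], [-0.8, -7.8], [1.3, -3.5]]
stand [ 5.61973e+02  3.94615e+02 -1.00000e-02] [[0.1, 0.3], [-0.4, 0.3], [0.0, -0.9], [0.3, -0.0]] reach 686.4837122766073
```

jog_arm(targets=[{"slide": [-18, 23, 0], "turn": [0, 0, -5.5], "claw": 45}, {"slide": [-18.6, 23.2, -20], "turn": [0, 0, -5], "claw": 45}, {"slide": [0, 0, -40], "turn": [0, 0, 0], "claw": 45}, {"slide": [0, 0, -30], "turn": [0, 0, 0], "claw": 45}, {"slide": [0, 0, 0], "turn": [0, 0, 0], "claw": 45}])

```text
t: 26.2
eef_pos: [561.3, 394.5, 119.5]
tcp_rot: [-3.14, -0.003, 3.133]
ft_force: [0.1, 0.1, 0.7]
opening: 0.45
grip_force: 0.0
```

jog_arm(targets=[{"slide": [0.5, 0, -30], "turn": [0, 0, 0], "claw": 45}, {"slide": [0, 0, -27], "turn": [0, 0, 0], "claw": 45}, {"slide": [0, 0, -10], "turn": [0, 0, 0], "claw": 45}, {"slide": [0, 0, 0], "turn": [0, 0, 0], "claw": 45}])

```text
t: 26.7
eef_pos: [563.3, 395.1, 54.9]
tcp_rot: [3.141, 0.001, 3.132]
ft_force: [0.4, 0.2, 0.8]
opening: 0.451
grip_force: 0.0
```

jog_arm(targets=[{"slide": [0, 0, 0], "claw": 0, "turn": [0, 0, 0]}, {"slide": [0, 0, 0], "claw": 0, "turn": [0, 0, 0]}, {"slide": [0, 0, 0], "claw": 0, "turn": [0, 0, 0]}, {"slide": [0, 0, 0], "claw": 0, "turn": [0, 0, 0]}])

```text
t: 27.2
eef_pos: [563.4, 395.2, 54.8]
tcp_rot: [3.141, 0.001, 3.132]
ft_force: [-1.7, -0.2, 5.6]
opening: 0.233
grip_force: 30.0
```

jog_arm(targets=[{"slide": [0, 0, 10], "claw": 0, "turn": [0, 0, 0]}, {"slide": [0, 0, 15], "claw": 0, "turn": [0, 0, 0]}, {"slide": [0, 0, 25], "claw": 0, "turn": [0, 0, 0]}, {"slide": [0, 0, 35], "claw": 0, "turn": [0, 0, 0]}, {"slide": [0, -10, 30], "claw": 0, "turn": [0, 0, 0]}])

```text
t: 27.82
eef_pos: [563.1, 385.4, 171.2]
tcp_rot: [3.141, 0.001, 3.133]
ft_force: [0.1, -0.7, -1.3]
opening: 0.227
grip_force: 30.0
```

jog_arm(targets=[{"slide": [8, -50, 0], "claw": 0, "turn": [0, 0, 3]}, {"slide": [8, -55, 0], "claw": 0, "turn": [0, 0, 3]}, {"slide": [8, -55, 0], "claw": 0, "turn": [0, 0, 3]}, {"slide": [8, -50, 0], "claw": 0, "turn": [0, 0, 1.3]}, {"slide": [8, -35, 0], "claw": 0, "turn": [0, 0, 0]}])

```text
t: 28.45
eef_pos: [603.3, 137.9, 170.2]
tcp_rot: [-3.142, 0.001, -2.972]
ft_force: [0.6, 0.0, -1.1]
opening: 0.227
grip_force: 30.0
```

jog_arm(targets=[{"slide": [0, 0, 0], "claw": 0, "turn": [0, 0, 0]}, {"slide": [0, 0, 0], "claw": 0, "turn": [0, 0, 0]}])

```text
t: 28.7
eef_pos: [603.0, 140.5, 169.6]
tcp_rot: [3.141, 0.0, -2.971]
ft_force: [0.5, -0.4, -1.3]
opening: 0.234
grip_force: 30.0
```

jog_arm(targets=[{"slide": [0, 0, -30], "claw": 0, "turn": [0, 0, 0]}, {"slide": [0, 0, -25], "claw": 0, "turn": [0, 0, 0]}, {"slide": [0, 0, -8], "claw": 0, "turn": [0, 0, 0]}, {"slide": [0, 0, 0], "claw": 0, "turn": [0, 0, 0]}])

```text
t: 29.2
eef_pos: [603.0, 140.8, 106.2]
tcp_rot: [3.141, -0.0, -2.97]
ft_force: [0.0, -0.2, -0.6]
opening: 0.229
grip_force: 30.0
```

jog_arm(targets=[{"slide": [0, 0, -4], "claw": 0, "turn": [0, 0, 0]}, {"slide": [0, 0, -3], "claw": 0, "turn": [0, 0, 0]}, {"slide": [0, 0, 0], "claw": 0, "turn": [0, 0, 0]}])

```text
t: 29.58
eef_pos: [603.7, 140.1, 99.5]
tcp_rot: [3.141, 0.002, -2.971]
ft_force: [3.3, 0.4, -0.7]
opening: 0.228
grip_force: 30.0
```

jog_arm(targets=[{"slide": [1, 0.1, -2], "claw": 0, "turn": [0, 0, 0]}, {"slide": [0, 0, -3], "claw": 0, "turn": [0, 0, 0]}, {"slide": [0, 0, 0], "claw": 0, "turn": [0, 0, 0]}])

```text
t: 29.95
eef_pos: [604.7, 140.7, 94.1]
tcp_rot: [3.141, 0.002, -2.971]
ft_force: [3.2, 6.1, -1.2]
opening: 0.228
grip_force: 30.0
```

jog_arm(targets=[{"slide": [0, 0, -5], "claw": 0, "turn": [0, 0, 0]}, {"slide": [0, 0, -5], "claw": 0, "turn": [0, 0, 0]}, {"slide": [0, 0, 0], "claw": 0, "turn": [0, 0, 0]}])

```text
t: 30.32
eef_pos: [604.7, 140.7, 83.7]
tcp_rot: [3.141, 0.002, -2.971]
ft_force: [5.0, 6.1, -3.4]
opening: 0.23
grip_force: 30.0
```

jog_arm(targets=[{"slide": [0.5, 0.5, -6], "claw": 0, "turn": [0, 0, 0]}, {"slide": [0, 0, -6], "claw": 0, "turn": [0, 0, 0]}, {"slide": [0, 0, -3], "claw": 0, "turn": [0, 0, 0]}, {"slide": [0, 0, 0], "claw": 0, "turn": [0, 0, 0]}])

```text
t: 30.82
eef_pos: [604.8, 140.8, 68.4]
tcp_rot: [3.141, 0.0, -2.971]
ft_force: [4.1, 4.0, -4.0]
opening: 0.23
grip_force: 30.0
```

jog_arm(targets=[{"slide": [0, 0, -2], "claw": 0, "turn": [0, 0, 0]}, {"slide": [0, 0, -1], "claw": 0, "turn": [0, 0, 0]}, {"slide": [0, 0, 0], "claw": 0, "turn": [0, 0, 0]}])

```text
t: 31.2
eef_pos: [604.8, 140.8, 66.8]
tcp_rot: [3.141, 0.001, -2.971]
ft_force: [-0.6, 3.8, 8.9]
opening: 0.23
grip_force: 30.0
```

jog_arm(targets=[{"slide": [0, 0, 0], "claw": 36, "turn": [0, 0, 0]}, {"slide": [0, 0, 0], "claw": 36, "turn": [0, 0, 0]}, {"slide": [0, 0, 30], "claw": 36, "turn": [0, 0, 0]}, {"slide": [0, 0, 50], "claw": 36, "turn": [0, 0, 0]}, {"slide": [0, 0, 55], "claw": 36, "turn": [0, 0, 0]}])

```text
t: 31.82
eef_pos: [604.0, 140.3, 201.6]
tcp_rot: [-3.142, -0.002, -2.971]
ft_force: [-0.4, 0.6, 0.5]
opening: 0.359
grip_force: 0.0
```

jog_arm(targets=[{"slide": [-20, 40, 10], "claw": 36, "turn": [0, 0, 0]}, {"slide": [-20, 50, 0], "claw": 36, "turn": [0, 0, 0]}, {"slide": [-10, 40, 0], "claw": 36, "turn": [0, 0, 0]}, {"slide": [0, 0, 0], "claw": 36, "turn": [0, 0, 0]}])

```text
t: 32.33
eef_pos: [553.5, 272.6, 210.7]
tcp_rot: [-3.142, -0.001, -2.968]
ft_force: [0.7, -0.2, 0.7]
opening: 0.359
grip_force: 0.0
```

Run:
```python
from h import *
w=read_camera("top");f=w["frame"];s=read_camera("scene")["frame"];W=read_camera("wrist")
np.save("w9.npy",dict(mtx=W["mtx"],R=W["R"],t=W["t"]),allow_pickle=True);cv2.imwrite("pics/w9f.png",W["frame"])
g=np.zeros((600,800,3),np.uint8)
a=cv2.resize(f[148:238,345:445],None,fx=5,fy=5,interpolation=cv2.INTER_CUBIC);g[:450,:500]=a
g[:450,500:]=cv2.resize(W["frame"][100:325,170:320],(300,450),interpolation=cv2.INTER_CUBIC)
g[450:,:200]=cv2.resize(s[180:255,270:370],(200,150));g[450:,200:440]=cv2.resize(s[215:290,340:460],(240,150))
g[450:,440:640]=cv2.resize(f[150:255,205:345],(200,150))
cv2.imwrite("pics/m9.png",g)
print({k:np.round(state()[k],3) for k in("eef_pos","tcp_rot")})
```

```text
{'eef_pos': array([554.666, 269.857, 210.704]), 'tcp_rot': array([-3.141e+00, -1.000e-03, -2.971e+00])}
```

View pics/m9.png

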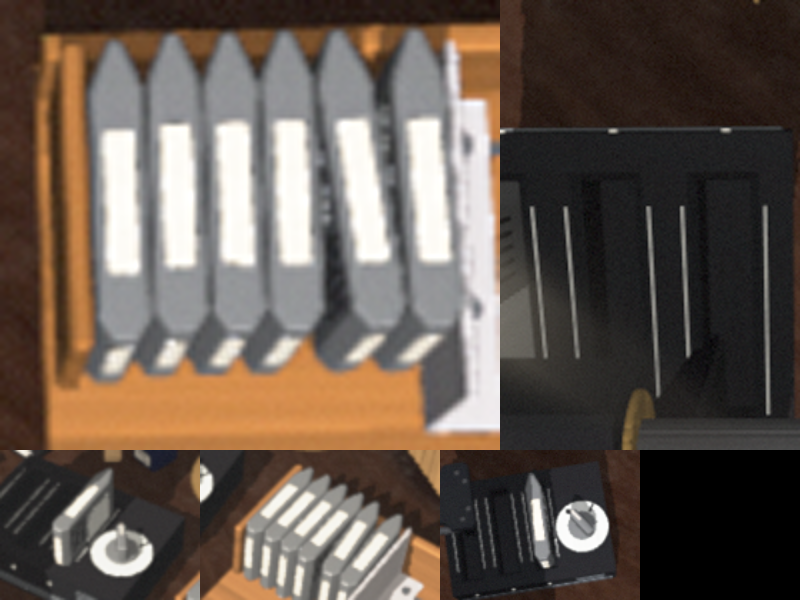

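The last picture shows the fresh drive seated in bay 1 and all six drives upright, with row_3 skewed. I'll measure that skew against its neighbours.

Run:
```python
from h import *
c=np.load("t4.npy",allow_pickle=True).item()
L={"row1":[(103,130),(135,130),(138,274),(105,274)],"row2":[(161,125),(193,124),(195,267),(163,268)],"u1":[(217,122),(249,121),(254,266),(222,267)],"u2":[(275,119),(307,118),(313,264),(283,266)],"row3":[(335,120),(368,118),(390,260),(360,264)],"row4":[(407,119),(437,117),(451,260),(421,262)]}
for n,q in L.items():
    X=[ray(c,(np.array(u)+.5)/5-.5+[345,148],100)[:2] for u in q]
    d=(X[0]+X[1]-X[2]-X[3])/2;m=sum(X)/4;print(n,"yaw",round(np.arctan2(d[1],d[0]),3),"len",np.hypot(*d).round(1),toF(np.array([632,-111.5,.032]),m).round(1))
```

```text
row1 yaw 0.02 len 57.0 [-6.6 68.9]
row2 yaw 0.013 len 56.7 [-4.6 46.6]
u1 yaw 0.029 len 57.5 [-4.2 24.5]
u2 yaw 0.038 len 58.1 [-3.7  1.8]
row3 yaw 0.146 len 57.1 [ -3.6 -24.6]
row4 yaw 0.079 len 56.8 [ -3.6 -49.8]
```

Row_3 is about 0.11 rad skewed, too close to the 0.15 limit. I'll close the row up by nudging the bookend gently toward +y with closed fingers.

jog_arm(targets=[{"slide": [0, -40, 0], "claw": 0, "turn": [0, 0, -2]}, {"slide": [10, -55, 0], "claw": 0, "turn": [0, 0, -2]}, {"slide": [10, -60, 0], "claw": 0, "turn": [0, 0, -2]}, {"slide": [10, -60, 0], "claw": 0, "turn": [0, 0, -1.8]}, {"slide": [10, -60, 0], "claw": 0, "turn": [0, 0, 0]}])

```text
t: 33.1
eef_pos: [594.5, -7.8, 211.0]
tcp_rot: [-3.142, -0.0, -3.109]
ft_force: [0.1, 0.8, 0.4]
opening: 0.003
grip_force: 0.0
```

jog_arm(targets=[{"slide": [10, -60, 0], "claw": 0, "turn": [0, 0, 0]}, {"slide": [0, -60, 0], "claw": 0, "turn": [0, 0, 0]}, {"slide": [0, -55, 0], "claw": 0, "turn": [0, 0, 0]}, {"slide": [0, -32, 0], "claw": 0, "turn": [0, 0, 0]}, {"slide": [0, 0, 0], "claw": 0, "turn": [0, 0, 0]}])

```text
t: 33.72
eef_pos: [603.7, -214.8, 210.6]
tcp_rot: [3.142, -0.001, -3.112]
ft_force: [-1.0, 0.4, 0.9]
opening: -0.0
grip_force: 0.0
```

jog_arm(targets=[{"slide": [0, 0, -50], "claw": 0, "turn": [0, 0, 0]}, {"slide": [0, 0, -55], "claw": 0, "turn": [0, 0, 0]}, {"slide": [0, 0, -40], "claw": 0, "turn": [0, 0, 0]}, {"slide": [0, 0, -20], "claw": 0, "turn": [0, 0, 0]}, {"slide": [0, 3, 0], "claw": 0, "turn": [0, 0, 0]}])

```text
t: 34.35
eef_pos: [603.7, -207.8, 44.7]
tcp_rot: [3.14, -0.003, -3.108]
ft_force: [0.1, 0.0, 0.7]
opening: 0.002
grip_force: 0.0
```

jog_arm(targets=[{"slide": [0, 5, 0], "claw": 0, "turn": [0, 0, 0]}, {"slide": [0, 5, 0], "claw": 0, "turn": [0, 0, 0]}, {"slide": [0, 3, 0], "claw": 0, "turn": [0, 0, 0]}, {"slide": [0, 0, 0], "claw": 0, "turn": [0, 0, 0]}])

```text
t: 34.85
eef_pos: [604.7, -195.1, 46.5]
tcp_rot: [-3.141, 0.001, -3.107]
ft_force: [-0.0, -0.4, 0.6]
opening: 0.003
grip_force: 0.0
```

jog_arm(targets=[{"slide": [0, 3, 0], "claw": 0, "turn": [0, 0, 0]}, {"slide": [0, 3, 0], "claw": 0, "turn": [0, 0, 0]}, {"slide": [0, 0, 0], "claw": 0, "turn": [0, 0, 0]}])

```text
t: 35.22
eef_pos: [604.6, -189.2, 46.0]
tcp_rot: [3.141, -0.0, -3.107]
ft_force: [0.4, 0.1, -0.6]
opening: -0.0
grip_force: 0.0
```

jog_arm(targets=[{"slide": [0, 2, 0], "claw": 0, "turn": [0, 0, 0]}, {"slide": [0, 1, 0], "claw": 0, "turn": [0, 0, 0]}, {"slide": [0, 0, 0], "claw": 0, "turn": [0, 0, 0]}])

```text
t: 35.6
eef_pos: [604.5, -186.5, 46.0]
tcp_rot: [-3.142, -0.0, -3.107]
ft_force: [-0.5, -3.5, -0.6]
opening: 0.005
grip_force: 1.5
```

jog_arm(targets=[{"slide": [0, 2, 0], "claw": 0, "turn": [0, 0, 0]}, {"slide": [0, 1, 0], "claw": 0, "turn": [0, 0, 0]}, {"slide": [0, 0, 0], "claw": 0, "turn": [0, 0, 0]}])

```text
t: 35.98
eef_pos: [604.5, -183.2, 46.0]
tcp_rot: [3.141, -0.0, -3.107]
ft_force: [-1.5, -2.8, 0.0]
opening: 0.006
grip_force: 1.2
```

jog_arm(targets=[{"slide": [0, 2, 0], "claw": 0, "turn": [0, 0, 0]}, {"slide": [0, 1, 0], "claw": 0, "turn": [0, 0, 0]}, {"slide": [0, 0, 0], "claw": 0, "turn": [0, 0, 0]}])

```text
t: 36.35
eef_pos: [604.6, -180.2, 46.1]
tcp_rot: [3.141, 0.0, -3.107]
ft_force: [-1.0, -1.0, 0.3]
opening: 0.002
grip_force: 1.0
```

jog_arm(targets=[{"slide": [0, 2, 0], "claw": 0, "turn": [0, 0, 0]}, {"slide": [0, 0, 0], "claw": 0, "turn": [0, 0, 0]}])

```text
t: 36.6
eef_pos: [604.6, -178.6, 46.0]
tcp_rot: [-3.141, 0.0, -3.107]
ft_force: [-2.0, -5.5, -0.5]
opening: 0.001
grip_force: 2.8
```

jog_arm(targets=[{"slide": [0, 1.5, 0], "claw": 0, "turn": [0, 0, 0]}, {"slide": [0, 0, 0], "claw": 0, "turn": [0, 0, 0]}])

```text
t: 36.85
eef_pos: [604.7, -178.6, 46.1]
tcp_rot: [-3.14, 0.001, -3.107]
ft_force: [-2.3, -14.8, -1.5]
opening: 0.006
grip_force: 7.2
```

jog_arm(targets=[{"slide": [0, 1.5, 0], "claw": 0, "turn": [0, 0, 0]}, {"slide": [0, 0, 0], "claw": 0, "turn": [0, 0, 0]}])

```text
t: 37.1
eef_pos: [604.7, -178.5, 46.1]
tcp_rot: [-3.138, 0.001, -3.107]
ft_force: [-4.9, -24.0, -2.8]
opening: 0.004
grip_force: 11.8
```

The row is firm. I'll back off and go to the dial.

jog_arm(targets=[{"slide": [0, -12, 0], "claw": 0, "turn": [0, 0, 0]}, {"slide": [0, -15, 30], "claw": 0, "turn": [0, 0, 0]}, {"slide": [0, 0, 60], "claw": 0, "turn": [0, 0, 0]}, {"slide": [0, 20, 50], "claw": 0, "turn": [0, 0, 5]}, {"slide": [0, 50, 10], "claw": 45, "turn": [0, 0, 9]}])

```text
t: 37.72
eef_pos: [605.8, -132.9, 199.6]
tcp_rot: [-3.139, 0.005, -2.861]
ft_force: [0.3, 0.4, -0.0]
opening: 0.062
grip_force: 0.0
```

jog_arm(targets=[{"slide": [0, 55, 0], "claw": 45, "turn": [0, 0, 9]}, {"slide": [0, 60, 0], "claw": 45, "turn": [0, 0, 9]}, {"slide": [-3, 60, 0], "claw": 45, "turn": [0, 0, 9.7]}, {"slide": [-3, 54, 0], "claw": 45, "turn": [0, 0, 0]}, {"slide": [0, 0, 0], "claw": 45, "turn": [0, 0, 0]}])

```text
t: 38.35
eef_pos: [598.0, 100.4, 196.1]
tcp_rot: [3.141, 0.001, -2.375]
ft_force: [-1.0, -0.1, 0.5]
opening: 0.447
grip_force: 0.0
```

Run:
```python
from h import *
w=read_camera("top");cv2.imwrite("pics/t10.png",w["frame"])
f=w["frame"][160:215,345:450];g=cv2.threshold(f.min(2),185,255,0)[1]
n,l,s,ce=cv2.connectedComponentsWithStats(g)
for i in range(1,n):
    if s[i,4]>60:
        q=cv2.boxPoints(cv2.minAreaRect(np.argwhere(l==i)[:,::-1].astype(np.float32)))+[345,160]
        q=q[np.argsort(q[:,1])];a=ray(w,(q[0]+q[1])/2,100);b=ray(w,(q[2]+q[3])/2,100);d=a-b
        print(ce[i].round(1)+[345,160],s[i,4],"yaw",np.arctan2(d[1],d[0]).round(3))
print({k:np.round(state()[k],3) for k in("eef_pos","tcp_rot")})
```

```text
[435.4 191.3] 271 yaw 0.029
[380.  186.7] 186 yaw -0.001
[391.5 186.1] 190 yaw 0.053
[403.  185.9] 187 yaw 0.041
[414.4 185.9] 193 yaw 0.04
[425.9 185.5] 182 yaw 0.039
[368.7 188.2] 192 yaw 0.047
{'eef_pos': array([598.286,  98.535, 196.043]), 'tcp_rot': array([ 3.141,  0.   , -2.376])}
```

All six labels are now parallel and evenly spaced. Next, the dial.

jog_arm(targets=[{"slide": [0, -8, -20], "claw": 45, "turn": [0, 0, 0]}, {"slide": [0, -8, -40], "claw": 45, "turn": [0, 0, 0]}, {"slide": [0, 0, -20], "claw": 45, "turn": [0, 0, 0]}, {"slide": [0, 0, 0], "claw": 45, "turn": [0, 0, 0]}, {"slide": [0, 0, 0], "claw": 45, "turn": [0, 0, 0]}])

```text
t: 39.02
eef_pos: [599.1, 80.1, 116.9]
tcp_rot: [-3.141, 0.001, -2.38]
ft_force: [-0.5, -0.1, 0.1]
opening: 0.453
grip_force: 0.0
```

jog_arm(targets=[{"slide": [0, 1, -30], "claw": 42, "turn": [0, 0, 0]}, {"slide": [0, 0, -17], "claw": 42, "turn": [0, 0, 0]}, {"slide": [0, 0, 0], "claw": 42, "turn": [0, 0, 0]}])

```text
t: 39.4
eef_pos: [598.3, 81.5, 68.6]
tcp_rot: [3.141, -0.001, -2.379]
ft_force: [-0.3, -0.3, 0.2]
opening: 0.42
grip_force: 0.0
```

jog_arm(targets=[{"slide": [0, 0, 0], "claw": 0, "turn": [0, 0, 0]}, {"slide": [0, 0, 0], "claw": 0, "turn": [0, 0, 0]}, {"slide": [0, 0, 0], "claw": 0, "turn": [0, 0, 0]}, {"slide": [0, 0, 0], "claw": 0, "turn": [0, 0, 0]}])

```text
t: 39.9
eef_pos: [600.2, 80.4, 69.7]
tcp_rot: [-3.138, 0.002, -2.379]
ft_force: [4.9, -8.9, -1.1]
opening: 0.125
grip_force: 30.0
```

jog_arm(targets=[{"slide": [0.5, 0, 0], "claw": 0, "turn": [0, 0, -8.8]}, {"slide": [0, 0, 0], "claw": 0, "turn": [0, 0, -10]}, {"slide": [0, 0, 0], "claw": 0, "turn": [0, 0, -10]}, {"slide": [0, 0, 0], "claw": 0, "turn": [0, 0, -10]}, {"slide": [0, 0, 0], "claw": 0, "turn": [0, 0, -10]}])

```text
t: 40.52
eef_pos: [599.4, 82.5, 69.6]
tcp_rot: [3.14, 0.001, 3.046]
ft_force: [0.3, 8.9, 1.9]
opening: 0.124
grip_force: 30.0
```

jog_arm(targets=[{"slide": [0, 0, 0], "claw": 0, "turn": [0, 0, -10]}, {"slide": [0, 0, 0], "claw": 0, "turn": [0, 0, -10]}, {"slide": [0, 0, 0], "claw": 0, "turn": [0, 0, 0]}, {"slide": [0, 0, 0], "claw": 0, "turn": [0, 0, 0]}])

```text
t: 41.02
eef_pos: [599.7, 83.5, 69.7]
tcp_rot: [3.139, 0.001, 2.703]
ft_force: [1.9, 12.5, 0.9]
opening: 0.123
grip_force: 30.0
```

jog_arm(targets=[{"slide": [0, 0, 0], "claw": 45, "turn": [0, 0, 0]}, {"slide": [0, 0, 0], "claw": 45, "turn": [0, 0, 0]}, {"slide": [0, 0, 0], "claw": 45, "turn": [0, 0, 0]}, {"slide": [0, 0, 30], "claw": 45, "turn": [0, 0, 0]}, {"slide": [0, 0, 60], "claw": 45, "turn": [0, 0, 0]}])

```text
t: 41.65
eef_pos: [598.1, 81.3, 158.1]
tcp_rot: [-3.14, -0.004, 2.703]
ft_force: [0.6, -0.2, 0.6]
opening: 0.45
grip_force: 0.0
```

jog_arm(targets=[{"slide": [-30, 0, 55], "claw": 45, "turn": [0, 0, 0]}, {"slide": [-55, -10, 0], "claw": 45, "turn": [0, 0, 0]}, {"slide": [-50, -10, 0], "claw": 45, "turn": [0, 0, 0]}, {"slide": [0, 0, 0], "claw": 45, "turn": [0, 0, 0]}])

```text
t: 42.15
eef_pos: [461.5, 61.2, 214.5]
tcp_rot: [-3.141, -0.0, 2.702]
ft_force: [0.5, -0.2, 0.1]
opening: 0.446
grip_force: 0.0
```

Run:
```python
from h import *
w=read_camera("top");f=w["frame"]
old=cv2.imread("pics/top0.png")
for n,im in(("start",old),("now",f)):
    p=im[170:235,280:330];g=p.min(2)
    m=cv2.threshold(g,200,255,0)[1];k,l,s,ce=cv2.connectedComponentsWithStats(m)
    for i in range(1,k):
        if s[i,4]>3:
            print(n,ce[i].round(1)+[280,170],s[i,4])
crop=lambda im:im[180:225,283:328].astype(int)
print("mean diff of dial area start vs now",np.abs(crop(old)-crop(f)).mean().round(1))
print({k:np.round(state()[k],3) for k in("t","eef_pos","grip_force")})
for q in("row_1","dial","fresh"):print(q,[(np.round(d["xy"]),round(d["conf"],2)) for d in look_for(q,"top")])
```

```text
start [304.1 205.2] 556
start [305.7 194.4] 9
now [298.9 188.8] 42
now [315.7 193.3] 59
mean diff of dial area start vs now 64.3
{'t': np.float64(42.2), 'eef_pos': array([463.594,  61.33 , 214.608]), 'grip_force': np.float64(0.0)}
row_1 [(array([428., 189.]), 0.85), (array([370., 186.]), 0.76), (array([414., 188.]), 0.74), (array([383., 189.]), 0.72)]
dial [(array([303., 194.]), 0.63)]
fresh [(array([270., 181.]), 0.88), (array([427., 189.]), 0.28)]
```

jog_arm(targets=[{"slide": [-10, -50, 0], "claw": 45, "turn": [0, 0, 0]}, {"slide": [-10, -55, 0], "claw": 45, "turn": [0, 0, 0]}, {"slide": [-10, -55, 0], "claw": 45, "turn": [0, 0, 0]}, {"slide": [0, 0, 0], "claw": 45, "turn": [0, 0, 0]}, {"slide": [0, 0, 0], "claw": 45, "turn": [0, 0, 0]}])

```text
t: 42.98
eef_pos: [434.7, -98.4, 213.6]
tcp_rot: [3.141, -0.001, 2.702]
ft_force: [0.0, 0.3, -0.2]
opening: 0.451
grip_force: 0.0
```

Run:
```python
from h import *
w=read_camera("top");f=w["frame"];old=cv2.imread("pics/top0.png")
D=np.array([596.3,160.5,.17]);c=ray(w,(np.array([549,292])+.5)/5-.5+[195,145],60)[:2]
for n,im in(("start",old),("now",f)):
    m=cv2.threshold(im[170:235,280:330].min(2),190,255,0)[1];k,l,s,ce=cv2.connectedComponentsWithStats(m)
    for i in range(1,k):
        if s[i,4]>3:
            v=toF(D,ray(w,ce[i]+[280,170],87))-toF(D,np.array([599.6,82.2]));print(n,ce[i].round(1)+[280,170],s[i,4],"pointer dial value",-np.arctan2(v[1],v[0]).round(2))
print("fresh",[(np.round(d["xy"]),round(d["conf"],2)) for d in look_for("fresh","top")],state()["eef_pos"].round())
```

```text
start [304.  205.2] 579 pointer dial value -3.07
start [305.6 194.4] 14 pointer dial value 0.45
now [318.6 205.1] 102 pointer dial value 2.03
fresh [(array([271., 201.]), 0.67), (array([172., 148.]), 0.15)] [435. -98. 214.]
```

```bash
python3 -c "
from cell import *
print(job_done())"
```

```text
the job is handed in; nothing more can be done
None
```

I handed the job in at about 43 s of the 210 s allowed. Both used drives are home between row_2 and row_3, the fresh drive is on the floor of bay 1, and the dial is at about +0.60 rad (run). That dial value comes from the gripper angle, because my last camera check of the pointer was inconclusive, and the hand-in returned no verdict.

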